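# Change the tube block on the block mixer

## Task

Fit the aluminium block with the six large wells into the pocket of the block mixer, wells up: push its rear flange fully home under the fixed keeper bar at the back, then press its front down until the spring catch has snapped over the front flange and the block lies flat on the pocket floor. Push and press gently, never ram it. Leave the block with the many small wells standing in the drain stand, and leave the timer, the pipette and the tube as they are.

Things in the scene. Friction and masses are not known exactly. Their poses are not given: they have to be found in the camera images.
- block_center (a point): centre of the loose aluminium block to be fitted, which has six wells of 17 mm bore, 15 mm deep, in one large face. 64 (own x) x 96 (own y) x 24 mm (own z), 0.22 to 0.35 kg; own z points out of the well face. It starts standing on end (own y upright) in a slot of the stand, leaning up to 3 degrees, its top 99 mm above the bench; it can be taken across its 24 mm.
- block_plain (a point): middle of the plain large face of that block (away from the wells); axes as block_center. The body is 64 x 80 x 24 mm; at both ends of the 96 mm a flange 8 mm long, 6 mm thick and 64 mm wide continues this plain face outward, so the full 96 mm is found only in the 6 mm next to this face. Both ends are alike; either may go to the back.
- spare_center (a point): centre of the other loose block: same outer shape and axes, but twenty wells of 8.5 mm bore. It stands on end in the other slot of the stand, its wells facing the opposite way.
- stand: fixed drain stand: white tray 130 (own x) x 84 mm with a 10 mm rim, inner floor 3 mm above the bench, four upright steel wire loops 53 mm high. Origin at the centre of its underside. Slots at own x = -35 and +35 mm; a block in a slot has its 24 mm along own x, with under 2 mm of play, and its upper 46 mm free of the wires.
- nest (a point): centre of the pocket floor of the fixed mixer, 45 mm above the bench; own x points to the mixer's back, z up. Pocket 98 (own x) x 68 mm, walled to deck height, 17 mm above its floor. The white mixer is 100 mm wide; its level deck spans own x -101 to +73 mm, then a panel slopes down to -134 mm. Seated, the block's centre is 12 mm above this point and its top 7 mm above the deck.
- keeper (a point): middle of the lower front edge of the fixed steel keeper bar at the back of the pocket; axes as nest. The bar overhangs the pocket floor by 6 mm over its whole width; gap under it 8 mm, its top level with the deck. So the block cannot go straight down: its 6 mm rear flange is slid in under the bar along own +x with the block's front still up to 10 degrees high, until it meets the back wall.
- front_wall (a point): middle of the upper edge of the pocket's front wall, at deck height, just over the spring catch; axes as nest. The catch is 24 mm wide; forward, its nose stands 4.5 mm (own x) into the pocket, with a flat underside 8 mm above the floor, and above that a lead-in face 25 degrees from upright which ends flush with the deck. The low ridges on its slide rise 1.2 mm above the deck.
- catch (a joint): the spring catch: 0 = forward (locked), up to 0.007 m = pushed back towards the mixer's front. With the rear flange home, pressing the block's front down on the lead-in cams it back about 3 mm, then it springs out over the front flange. Spring 2 N at rest plus 0.6 N per mm; the press takes 5 to 15 N.
- timer: bench timer, 66 x 66 x 23 mm, loose, lying on the bench; origin at the centre of its underside
- pipette: pipette lying on the bench, 257 mm long along its own x, 28 mm thick, loose; origin below its middle
- tube: capped conical tube standing on its cap, 33 mm across and 115 mm high, loose; origin at the centre of its underside

How it is judged:
At the end, for the whole second after the job is handed in: the six-well block lies in the mixer's pocket, wells up and level within 2 degrees, lengthwise within 4.5 degrees, its centre within 3 mm lengthwise, 3.5 mm sideways and 1.5 mm in height of its seat, at rest, with the catch forward again (within 1.2 mm) over its front flange (angle between block_center's own z axis and vertical below 0.035 rad and x of block_center in the frame of nest between -0.003 and 0.003 m and y of block_center in the frame of nest between -0.0035 and 0.0035 m and z of block_center in the frame of nest between 0.01 and 0.0135 m and angle between the y axis of block_center and the x axis of nest, either way round below 0.08 rad and value of joint catch below 0.0012 m and linear speed of block below 0.01 m/s); the robot touches nothing.
It fails at once if the block with the small wells is pulled out of its place in the stand (moved more than 20 mm) (distance of spare_center from where it was at the start of the episode above 0.02 m).
It fails at once if the timer is shifted by more than 20 mm (distance of timer from where it was at the start of the episode above 0.02 m).
It fails at once if the pipette is shifted by more than 20 mm (distance of pipette from where it was at the start of the episode above 0.02 m).
It fails at once if the tube is shifted by more than 20 mm or knocked over (distance of tube from where it was at the start of the episode above 0.02 m or angle between tube's own z axis and vertical above 0.4 rad).
It fails at once if the block is rammed into the mixer (over 70 N between the block and the mixer's fixed parts) (contact force between block and mixer above 70 N).
It also fails if it takes over 58 s, if anything falls off the work surface, if the arm or the gripper's body presses on something with over 40 N, if the wrist force passes 120 N, or if a joint passes its speed limit or range.

## Robot

A 6-joint arm with a two-finger parallel gripper is mounted at the origin on a cart in front of the work surface, level with it; the furniture and walls round the work are solid. World frame = base frame: x ahead of the robot, y to its left, z up, the work surface at z = 0. Lengths are in m, angles in rad, forces in N, time in s.
With the tool pointing down it reaches from about 0.425 to 0.95 m from the base axis. Payload 3.5 kg.
Tool frame: the origin (TCP) lies between the finger pads; the fingertips stand 14 mm ahead of it and the grasp point (between the pads) lies 5 mm behind it (ctrl.tip_extent is the distance from the TCP to the fingertips, in m); x points along the fingers, z is the direction in which the jaws open and shut, and the axes are right-handed (so a half turn about x gives the same grasp; the last joint's range is limited). The gripper opens to 85 mm and grips with 20 to 120 N. Pads are 22 mm wide; open, the fingers measure 114 mm over their backs; the gripper's body (76 mm by 85 mm) begins 54 mm behind the grasp point. The pads swing forward as they close: fully open they stand 13 mm farther back than shut.
Start: joints at [-1.345, 0.286, 1.577, -0, 1.279, -0.15], TCP at [0.248, -0.628, 0.245] pointing down, gripper open.
Joint ranges: [-2.77, 2.77], [-0.9, 2.22], [0.21, 2.48], [-1.53, 4.67], [0.24, 2.81], [-2.84, 2.84]. Speed limits (rad/s): [2.79, 2.79, 3.14, 3.14, 3.14, 3.14].

## Interface

Orientations are given as a unit quaternion [x, y, z, w].
In Python, from plant import ctrl gives the robot as it stands.
- The arm moves only by the tool move_arm, never from a script. Its argument "commands" is one flat list of numbers, 4 for each row, row after row: the shift along the tool's x, y, z in units of 25 mm (1.0 is 25 mm), then the turn about the tool's x in units of 5 degrees (1.0 is 5 degrees). A call has 1 to 20 rows; each row shifts and turns the commanded pose from where the row before left it, along the tool's axes as they then stand; what a row does not reach is not made up. A row lasts 1/8 s, in which the tool goes at most 62.5 mm and 10.7 degrees, less where a joint would pass 70% of its speed; a pose out of reach is approached as far as the arm can. A call is refused whole if a number of a shift passes 1 or a number of a turn 1, either way. A call with a gripper value outside its range is refused whole. "jaw" is the finger opening in mm, from 0 to 85.4, set as the call begins (left out, the last holds). The fingers move at their own pace and stop on an object; "force" is the grip in N (left out, the last holds). Time passes only in rows, so rows that do not move let the fingers close. It gives the time, the measured TCP pose, the force and the opening at its end, in the units of the state.
- ctrl.get_state(): the state, without advancing time (a new reading comes with each control period).
- ctrl.read_camera(name): name is "side" or "top" or "wrist"; returns the picture (480x640x3 uint8, red, green, blue); there is no depth.
- ctrl.get_calibration(name): a dict with "camera_matrix" (3x3 intrinsics, pixels), "camera_from_world" (4x4, takes a point from world to camera coordinates); the wrist camera has in their place "mount" (4x4, takes a point from camera to tool coordinates, whose origin is the TCP and whose axes are the tool frame's). Camera axes: x right, y down, z forward; pixel columns grow to the right and rows downward; lengths in m; the calibration is good to about 2 mm. A picture is of the moment at which its call begins: read the wrist's pose just before it. get_calibration takes no time and is no camera call.
- ctrl.sign_off(): hands the job in, once; it reports no verdict.
The state is a dict: "time": time; "qpos": joint angles; "dq": joint speeds; "joint_efforts": joint torques, N m; "eef_pos": TCP position; "tcp_rot": TCP orientation; "contact_force": force on the tool from outside, world axes, zero at the start; "wrist_torque": the same for the moment, N m; "opening": opening from 0.0 (shut) to 1.0 (fully open).
Only numpy, scipy, OpenCV 4.12 (cv2) and the standard library are available. Lean on these libraries where they do the work, as an engineer would, in place of code of your own. Each camera call takes 0.05 s, during which the arm holds its last target.

## Working session

There is one attempt and no reset: what is moved stays moved. The work goes in short steps, Python scripts to look and compute and a tool call to move; the robot and the scene stay as the last step left them, time stands still between calls to the robot, and variables do not carry over. Pictures are saved under pics/ and viewed, and the job is handed in when it is done.

Besides the shell and the picture viewer there is one more tool, called after "Call:" as a command line: name --argument value ..., lists and objects as JSON in quotes. move_arm: Moves the arm, as the interface text tells. Its arguments: {"type":"object","properties":{"commands":{"type":"array"},"jaw":{"type":"number"},"force":{"type":"number"}},"required":["commands"]}

```bash
ls; mkdir -p pics; python3 - <<'E'
from plant import ctrl
import cv2,numpy as np
s=ctrl.get_state();print(s)
for n in ["side","top","wrist"]:
    im=ctrl.read_camera(n);cv2.imwrite(f"pics/{n}0.png",im[:,:,::-1]);
    c=ctrl.get_calibration(n);print(n,{k:np.round(v,4).tolist() for k,v in c.items()})
print(ctrl.tip_extent)
E
```

```text
pics
{'time': 0.0, 'qpos': array([-1.34496531e+00,  2.87160024e-01,  1.57818014e+00, -2.63063855e-06,
        1.27861025e+00, -1.50026984e-01]), 'dq': array([-5.96398304e-04,  7.63528371e-04,  5.07092362e-04,  2.35231437e-04,
        4.88838276e-04, -6.29330577e-05]), 'joint_efforts': array([-9.88335632e-04, -4.05989134e+01, -2.92625141e+01, -2.11252623e-04,
        5.91832693e-03,  7.64778065e-06]), 'eef_pos': array([ 0.24764054, -0.62725714,  0.24394921]), 'tcp_rot': array([ 0.39834978,  0.58522071, -0.39721772,  0.5839968 ]), 'contact_force': array([-0.12615777,  0.00176208, -0.4317047 ]), 'wrist_torque': array([-0.05519926, -0.04423864, -0.03055449]), 'opening': 1.000790687000997}
side {'camera_matrix': [[502.2597, 0.0, 322.6333], [0.0, 502.2597, 239.0454], [0.0, 0.0, 1.0]], 'camera_from_world': [[-0.3757, 0.9265, 0.023, 0.167], [0.5216, 0.2319, -0.821, -0.2399], [-0.766, -0.2964, -0.5704, 1.5043], [0.0, 0.0, 0.0, 1.0]]}
top {'camera_matrix': [[452.7663, 0.0, 321.0485], [0.0, 452.7663, 233.9548], [0.0, 0.0, 1.0]], 'camera_from_world': [[-0.0195, -0.9994, -0.03, 0.0521], [-0.9861, 0.0242, -0.1645, 0.5515], [0.1651, 0.0264, -0.9859, 0.8938], [0.0, 0.0, 0.0, 1.0]]}
wrist {'camera_matrix': [[350.0164, 0.0, 315.8913], [0.0, 350.0164, 243.3369], [0.0, 0.0, 1.0]], 'mount': [[-0.0002, -0.2579, 0.9662, -0.13], [0.0005, -0.9662, -0.2579, 0.0653], [1.0, 0.0005, 0.0003, 0.0014], [0.0, 0.0, 0.0, 1.0]]}
0.014
```

View pics/side0.png

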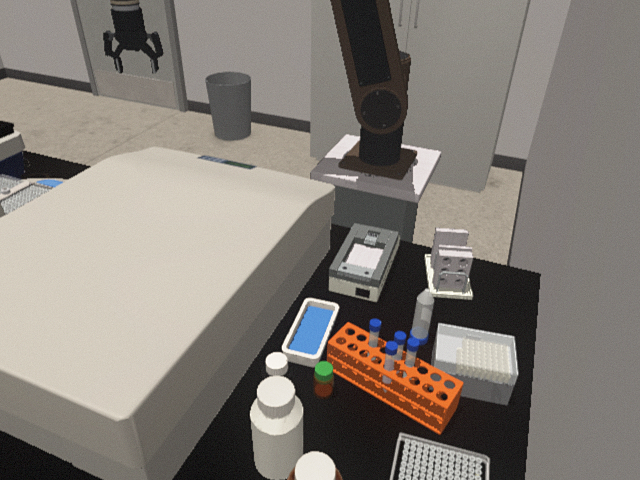

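View pics/top0.png

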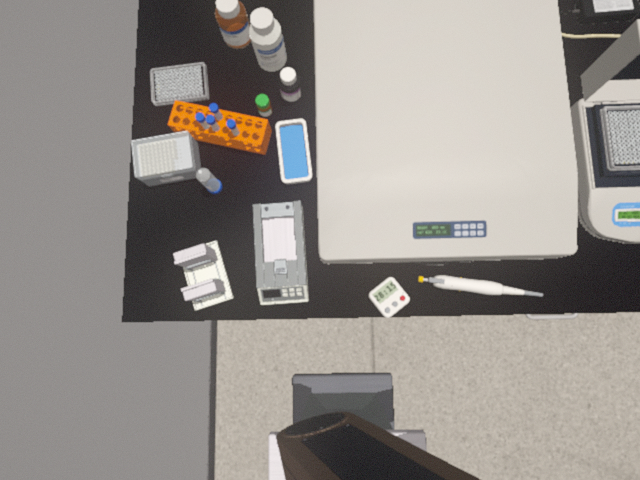

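View pics/wrist0.png

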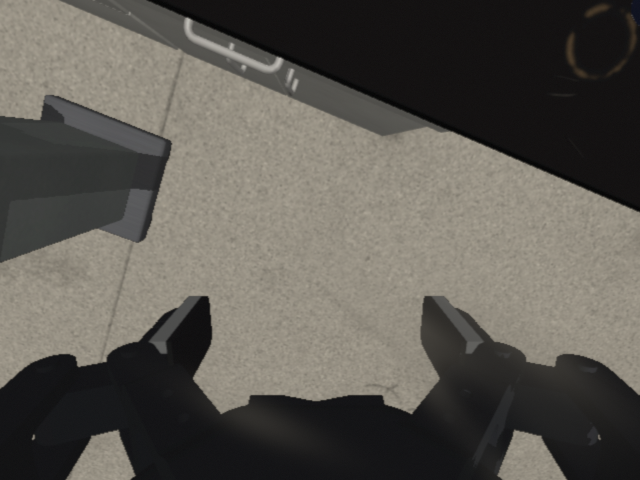

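```bash
cat > h.py <<'E'
import numpy as np,cv2
from plant import ctrl
def cal(n):
    c=ctrl.get_calibration(n);return np.array(c["camera_matrix"]),np.array(c["camera_from_world"])
def ray(n,uv):
    K,T=cal(n);R=T[:3,:3];t=T[:3,3];o=-R.T@t
    d=R.T@np.linalg.solve(K,[uv[0],uv[1],1.]);return o,d
def onz(n,uv,z):
    o,d=ray(n,uv);return o+d*(z-o[2])/d[2]
def proj(n,p):
    K,T=cal(n);q=K@(T[:3,:3]@np.array(p)+T[:3,3]);return q[:2]/q[2]
def two(a,b):
    # list of (cam,uv)
    A=np.zeros((3,3));B=np.zeros(3)
    for n,uv in (a,b):
        o,d=ray(n,uv);d=d/np.linalg.norm(d);P=np.eye(3)-np.outer(d,d);A+=P;B+=P@o
    return np.linalg.solve(A,B)
E
python3 - <<'E'
import cv2
a=cv2.imread('pics/top0.png');
cv2.imwrite('pics/t_st.png',cv2.resize(a[230:320,150:240],None,fx=6.5,fy=6.5,interpolation=cv2.INTER_CUBIC))
cv2.imwrite('pics/t_mx.png',cv2.resize(a[195:310,240:320],None,fx=5.2,fy=5.2,interpolation=cv2.INTER_CUBIC))
a=cv2.imread('pics/side0.png');
cv2.imwrite('pics/s_st.png',cv2.resize(a[220:305,410:490],None,fx=7,fy=7,interpolation=cv2.INTER_CUBIC))
cv2.imwrite('pics/s_mx.png',cv2.resize(a[215:305,320:410],None,fx=6.5,fy=6.5,interpolation=cv2.INTER_CUBIC))
E
```

```text
(no output)
```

View pics/t_st.png

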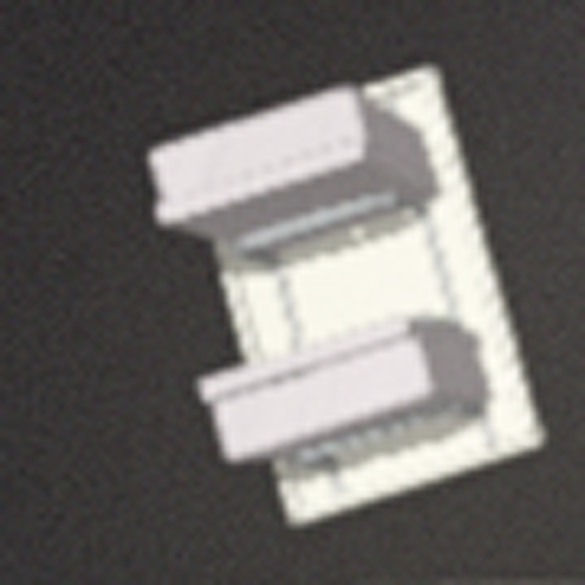

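View pics/t_mx.png

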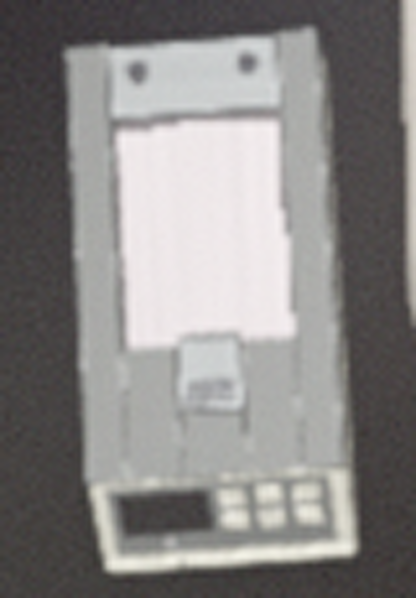

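View pics/s_st.png

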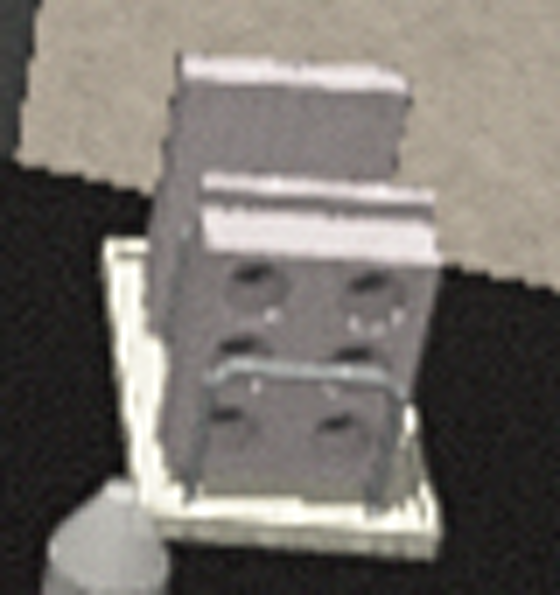

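View pics/s_mx.png

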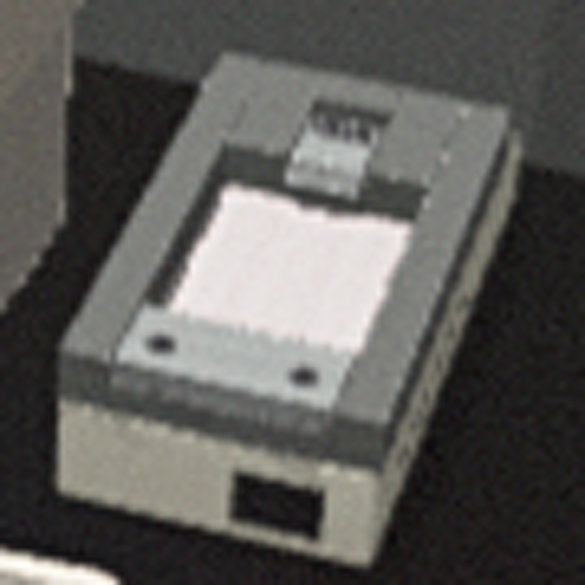

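```bash
python3 - <<'E'
from h import *
from scipy.spatial.transform import Rotation as R
s=ctrl.get_state();print(np.round(R.from_quat(s['tcp_rot']).as_matrix(),3))
t=lambda u,v:(150+u/6.5-.42,230+v/6.5-.42)
rf,rn,ln=[onz('top',t(*p),.010) for p in((437,68),(543,440),(292,524))]
print('tray',rf,rn,ln,np.linalg.norm(rf-rn),np.linalg.norm(rn-ln),'c',(rf+ln)/2, np.degrees(np.arctan2(*(rf-rn)[1::-1])),np.degrees(np.arctan2(*(rn-ln)[1::-1])))
for p,z in (((150,155),.091),((355,85),.091),((362,160),.099),((160,218),.099)): print(p,onz('top',t(*p),z))
for p,z in (((198,380),.099),((410,320),.099),((432,392),.091),((228,462),.091)): print('sp',p,onz('top',t(*p),z))
q=lambda u,v:(410+u/7-.43,220+v/7-.43)
for p,z in (((205,175),.099),((433,190),.099),((438,258),.091),((203,240),.091)): print('side',p,onz('side',q(*p),z))
m=lambda u,v:(240+u/5.2-.4,195+v/5.2-.4)
for n,p,z in(('deck fl',(66,47),.062),('deck fr',(318,30),.062),('deck nl',(86,480),.062),('deck nr',(350,472),.062),('keepL',(110,116),.062),('keepR',(282,105),.062),('pock nl',(127,350),.045),('pock nr',(297,336),.045),('catch',(211,335),.062)):
    print(n,onz('top',m(*p),z))
w=lambda u,v:(320+u/6.5-.42,215+v/6.5-.42)
for n,p in(('deck bl',(62,350)),('deck br',(378,468)),('deck fl',(222,55)),('deck fr',(520,115)),('keepfl',(150,308)),('keepfr',(362,348)),('pk',(225,145)),('pk2',(430,187))): print('side',n,onz('side',w(*p),.062))
print('tube',onz('side',(425,293),.115),onz('side',(420,342),.0),onz('top',(203,172),.115))
E
```

```text
[[-0.     0.93   0.367]
 [ 0.002  0.367 -0.93 ]
 [-1.     0.    -0.002]]
tray [0.55073318 0.26731282 0.01      ] [0.42699242 0.23017686 0.01      ] [0.40154645 0.31207347 0.01      ] 0.1291930915725099 0.08575867953650547 c [0.47613982 0.28969314 0.01      ] 16.705077943817038 -72.7395389823946
(150, 155) [0.51309235 0.33377836 0.091     ]
(355, 85) [0.53317797 0.27125364 0.091     ]
(362, 160) [0.50902553 0.2662721  0.099     ]
(160, 218) [0.49285542 0.3271802  0.099     ]
sp (198, 380) [0.44408198 0.3140644  0.099     ]
sp (410, 320) [0.46057208 0.25072227 0.099     ]
sp (432, 392) [0.43944664 0.24579147 0.091     ]
sp (228, 462) [0.41988553 0.30693958 0.091     ]
side (205, 175) [0.5163952  0.26948793 0.099     ]
side (433, 190) [0.49781724 0.328934   0.099     ]
side (438, 258) [0.51775893 0.33471407 0.091     ]
side (203, 240) [0.53560372 0.27401517 0.091     ]
deck fl [0.61711255 0.18098815 0.062     ]
deck fr [0.62137341 0.08021357 0.062     ]
deck nl [0.44510389 0.17225149 0.062     ]
deck nr [0.44602813 0.06997173 0.062     ]
keepL [0.58856379 0.1632889  0.062     ]
keepR [0.59125424 0.09486718 0.062     ]
pock nl [0.49704533 0.15902886 0.045     ]
pock nr [0.50109053 0.09128525 0.045     ]
catch [0.50034736 0.12350002 0.062     ]
side deck bl [0.62726348 0.08591956 0.062     ]
side deck br [0.64142868 0.18742182 0.062     ]
side deck fl [0.45646532 0.07653471 0.062     ]
side deck fr [0.45065558 0.17798212 0.062     ]
side keepfl [0.59761509 0.10267819 0.062     ]
side keepfr [0.5905352  0.16700294 0.062     ]
side pk [0.50658221 0.09496912 0.062     ]
side pk2 [0.50232121 0.16232683 0.062     ]
tube [0.68796312 0.27821505 0.115     ] [0.68503016 0.28476607 0.        ] [0.67133461 0.269983   0.115     ]
```

```bash
python3 - <<'E'
from h import *
p=two(('top',(321,258)),('side',(334,187)));print(p,proj('top',p),proj('side',p))
for z in(.1,.2,.3):print(onz('top',(575,255),z),onz('top',(321,258),z))
E
```

```text
[0.48929565 0.0385251  0.15925061] [320.66228064 258.12819953] [333.68111707 186.98335879]
[ 0.49088312 -0.44561372  0.1       ] [0.49622995 0.03956439 0.1       ]
[ 0.48016135 -0.39286019  0.2       ] [0.48489605 0.03677197 0.2       ]
[ 0.46943959 -0.34010666  0.3       ] [0.47356215 0.03397955 0.3       ]
```

Call:
move_arm --commands '[-0.16,0.72,-0.97,0.9,-0.16,0.72,-0.97,0,-0.16,0.72,-0.97,0,-0.16,0.72,-0.97,0,-0.16,0.72,-0.97,0,-0.16,0.72,-0.97,0,-0.16,0.72,-0.97,0,-0.16,0.72,-0.97,0,-0.16,0.72,-0.97,0,-0.16,0.72,-0.97,0,-0.16,0.72,-0.97,0,-0.16,0.72,-0.97,0,-0.16,0.72,-0.97,0,-0.16,0.72,-0.97,0,-0.16,0.72,-0.97,0]'

```text
time: 2.02
eef_pos: [0.3972, -0.1992, 0.3051]
tcp_rot: [0.421, 0.569, -0.42, 0.568]
contact_force: [0.3, 0.1, -0.2]
opening: 0.998
```

Call:
move_arm --commands '[0,0.53,-0.95,0,0,0.53,-0.95,0,0,0.53,-0.95,0,0,0.53,-0.95,0,0,0.53,-0.95,0,0,0.53,-0.95,0,0,0.53,-0.95,0,0,0.53,-0.95,0,0,0.53,-0.95,0,0,0.53,-0.95,0,0,0.53,-0.95,0,0,0.53,-0.95,0,0,0,0,0,0,0,0,0]'

```text
time: 3.78
eef_pos: [0.4654, 0.1184, 0.305]
tcp_rot: [0.42, 0.569, -0.421, 0.568]
contact_force: [0.1, -0.0, -0.1]
opening: 0.998
```

```bash
cat >> h.py <<'E'
from scipy.spatial.transform import Rotation as Rn
def wcap(name):
    s=ctrl.get_state();im=ctrl.read_camera('wrist');cv2.imwrite('pics/'+name+'.png',im[:,:,::-1])
    np.savez('pics/'+name,p=s['eef_pos'],q=s['tcp_rot']);return s
def wray(name,uv):
    d=np.load('pics/'+name+'.npz');c=ctrl.get_calibration('wrist');K=np.array(c['camera_matrix']);M=np.array(c['mount'])
    R=Rn.from_quat(d['q']).as_matrix();v=np.linalg.solve(K,[uv[0],uv[1],1.])
    return R@M[:3,3]+d['p'],R@M[:3,:3]@v
def wonz(name,uv,z):
    o,d=wray(name,uv);return o+d*(z-o[2])/d[2]
E
python3 - <<'E'
from h import *
s=wcap('w1');print(s['time'],s['eef_pos'],Rn.from_quat(s['tcp_rot']).as_matrix().round(3).tolist(),ctrl.tip_extent,s['contact_force'])
E
```

```text
3.775 [0.46541095 0.11838762 0.30503277] [[-0.001, 0.956, 0.293], [-0.0, 0.293, -0.956], [-1.0, -0.001, 0.0]] 0.014 [ 0.08708908 -0.0040467  -0.13177515]
```

View pics/w1.png

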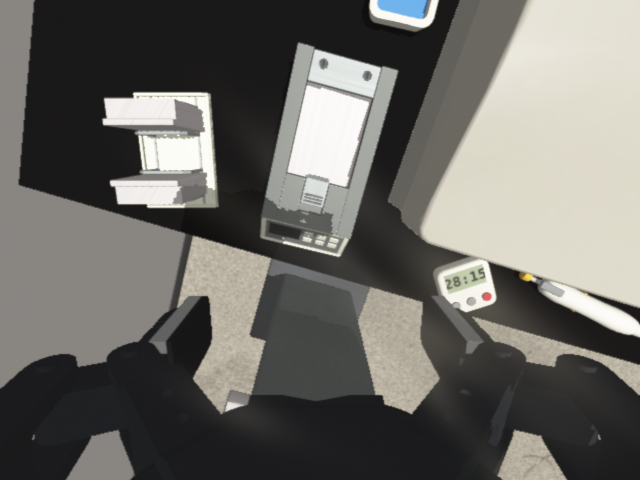

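```bash
python3 - <<'E'
import cv2
a=cv2.imread('pics/w1.png');
cv2.imwrite('pics/w1_mx.png',cv2.resize(a[30:230,250:410],None,fx=3,fy=3,interpolation=cv2.INTER_CUBIC))
cv2.imwrite('pics/w1_st.png',cv2.resize(a[80:220,95:225],None,fx=4.2,fy=4.2,interpolation=cv2.INTER_CUBIC))
E
```

```text
(no output)
```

View pics/w1_mx.png

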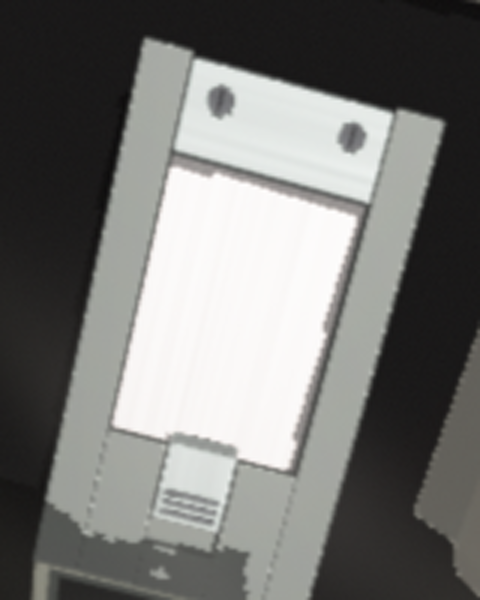

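View pics/w1_st.png

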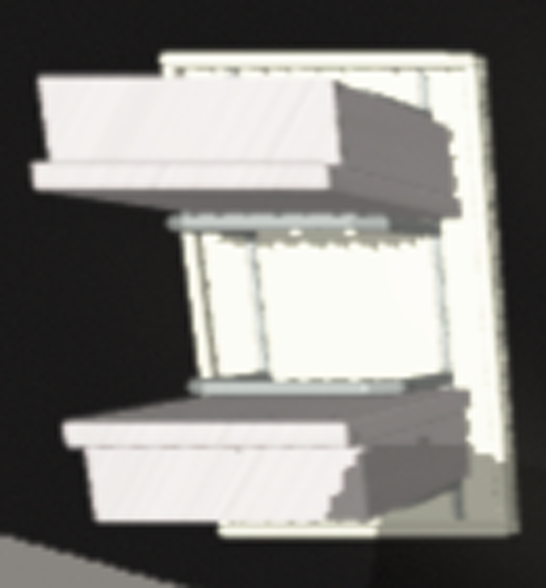

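```bash
python3 - <<'E'
from h import *
m=lambda u,v:(250+u/3-.33,30+v/3-.33)
P={}
for n,p,z in(('deckBL',(145,38),.062),('deckBR',(443,122),.062),('deckL',(62,440),.062),('keepL',(174,153),.062),('keepR',(368,203),.062),('flrFL',(111,428),.045),('frR',(292,473),.062),('kBL',(193,60),.062),('kBR',(394,112),.062),('catchnoseL',(172,440),.062),('catchnoseR',(237,453),.062)):
    P[n]=wonz('w1',m(*p),z);print(n,P[n].round(4))
ang=lambda a,b:np.degrees(np.arctan2(*(P[a]-P[b])[1::-1]))
print(ang('deckBL','deckL'),ang('deckBL','deckBR')-90,ang('keepL','keepR')-90,np.linalg.norm(P['deckBL']-P['deckBR']),np.linalg.norm(P['keepL']-P['keepR']))
a=np.radians(3.2);X=np.array([np.cos(a),np.sin(a),0])
print('nest from back',(P['deckBL']+P['deckBR'])/2-.073*X,'keeper',(P['keepL']+P['keepR'])/2-.043*X,'catch',(P['catchnoseL']+P['catchnoseR'])/2+.049*X)
t=lambda u,v:(95+u/4.2-.38,80+v/4.2-.38)
for n,p,z in(('flL',(33,176),.099),('flR',(331,176),.099),('bL',(40,76),.091),('bR',(333,82),.091),('trayTR',(485,56),.01),('trayBR',(516,530),.01),('trayTL',(162,56),.01),('trayBL',(222,533),.01)): P[n]=wonz('w1',t(*p),z);print(n,P[n].round(4))
print('c',sum(P[k] for k in('flL','flR','bL','bR'))/4,ang('flL','flR')-90,ang('bL','bR')-90,'tray',sum(P[k] for k in('trayTR','trayBR','trayTL','trayBL'))/4,ang('trayTR','trayBR'),ang('trayTL','trayTR')-90)
E
```

```text
deckBL [0.6182 0.1816 0.062 ]
deckBR [0.6231 0.0822 0.062 ]
deckL [0.4886 0.1739 0.062 ]
keepL [0.5886 0.1631 0.062 ]
keepR [0.5928 0.0973 0.062 ]
flrFL [0.4962 0.1597 0.045 ]
frR [0.5013 0.0934 0.062 ]
kBL [0.6166 0.1651 0.062 ]
kBR [0.6212 0.0984 0.062 ]
catchnoseL [0.4999 0.1371 0.062 ]
catchnoseR [0.5023 0.114  0.062 ]
3.394079547194014 2.835168038310016 3.7057098757172326 0.09949670932374816 0.06585524983823053
nest from back [0.54775255 0.12782965 0.062     ] keeper [0.54777359 0.12779164 0.062     ] catch [0.54998653 0.12832019 0.062     ]
flL [0.4951 0.3288 0.099 ]
flR [0.5141 0.2672 0.099 ]
bL [0.5155 0.3349 0.091 ]
bR [0.533  0.2736 0.091 ]
trayTR [0.5525 0.2682 0.01  ]
trayBR [0.4298 0.2316 0.01  ]
trayTL [0.527  0.3511 0.01  ]
trayBL [0.4039 0.3132 0.01  ]
c [0.51441905 0.30111752 0.095     ] 17.070950781519045 15.975958984243036 tray [0.47829356 0.29102724 0.01      ] 16.626234467017845 17.072444890410807
```

Call:
move_arm --commands '[0,0.57,-0.92,0,0,0.57,-0.92,0,0,0.57,-0.92,0,0,0.57,-0.92,0,0,0.57,-0.92,0,0,0.57,-0.92,0,0.5,0.59,-0.9,0,1,0,0,0,1,0,0,0,1,0,0,0,1,0,0,0,1,0,0,0,0,0,0,0,0,0,0,0]'

```text
time: 5.58
eef_pos: [0.5153, 0.3012, 0.169]
tcp_rot: [0.421, 0.568, -0.42, 0.569]
contact_force: [-0.4, 0.1, 0.5]
opening: 1.002
```

```bash
python3 - <<'E'
from h import *
s=wcap('w2');print(s['time'],s['eef_pos'],s['contact_force'])
a=ctrl.read_camera('side')[:,:,::-1]
cv2.imwrite('pics/s2.png',cv2.resize(a[150:310,390:510],None,fx=4,fy=4,interpolation=cv2.INTER_CUBIC)[:600])
E
```

```text
5.575 [0.51528036 0.30123675 0.16897088] [-0.44602543  0.05953166  0.46554142]
```

View pics/w2.png

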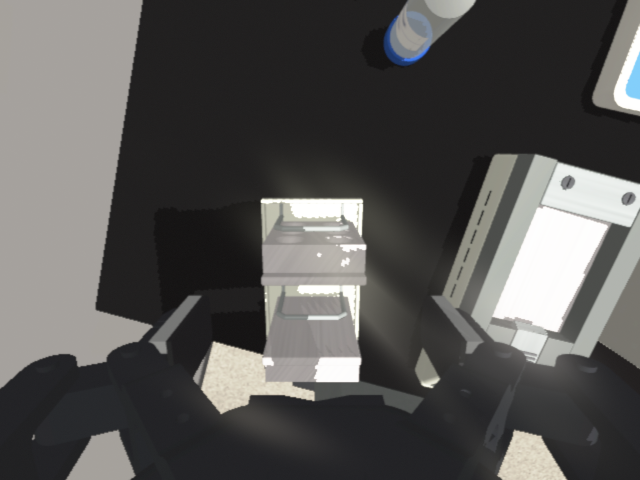

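View pics/s2.png

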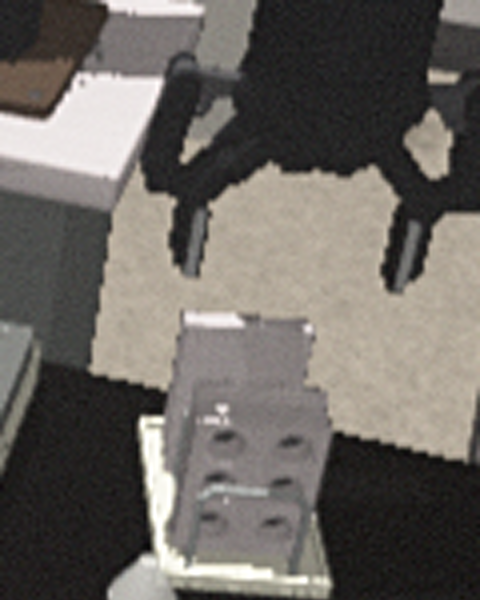

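```bash
python3 - <<'E'
from h import *
c=lambda u,v:(390+u/4-.4,150+v/4-.4)
p=np.array([.5153,.3012]);zt=np.array([.293,-.956])
for s in(1,-1):
  for dz in(.014,.007,.001):
    print(s,dz,(np.array(proj('side',list(p+s*zt*.05)+[.169-dz]))-[390,150])*4)
print(wonz('w2',(265,282),.099),wonz('w2',(365,282),.099))
print(wonz('w2',(265,248),.091),wonz('w2',(365,248),.091))
E
```

```text
1 0.014 [173.89820304 287.53192906]
1 0.007 [176.1482989  274.83289879]
1 0.001 [178.09237375 263.86098158]
-1 0.014 [392.07301341 301.99626704]
-1 0.007 [395.27929808 289.27877429]
-1 0.001 [398.04965721 278.2903482 ]
[0.49496543 0.32593211 0.099     ] [0.51278559 0.26768925 0.099     ]
[0.51326772 0.33195653 0.091     ] [0.53132175 0.27295084 0.091     ]
```

Call:
move_arm --commands '[0.82,-0.02,0,0,0.82,-0.02,0,0,0.82,0,0,0,0.82,0,0,0,0,0,0,0,0,0,0,0]'

```text
time: 6.42
eef_pos: [0.5139, 0.3015, 0.086]
tcp_rot: [0.421, 0.568, -0.42, 0.569]
contact_force: [0.1, -0.1, -0.6]
opening: 1.0
```

```bash
cat > look.py <<'E'
import sys
from h import *
n=sys.argv[1]
s=wcap('w'+n);print(s['time'],s['eef_pos'],s['contact_force'],s['opening'])
a=ctrl.read_camera('side')[:,:,::-1]
x0,x1,y0,y1=map(int,sys.argv[2:6]);f=min(800/(x1-x0),590/(y1-y0))
cv2.imwrite(f'pics/s{n}.png',cv2.resize(a[y0:y1,x0:x1],None,fx=f,fy=f,interpolation=cv2.INTER_CUBIC));print(f)
E
python3 look.py 3 400 500 180 300
```

```text
6.425 [0.51393009 0.30147698 0.0860352 ] [ 0.05303773 -0.14404528 -0.63851513] 0.9995170753756031
4.916666666666667
```

View pics/s3.png

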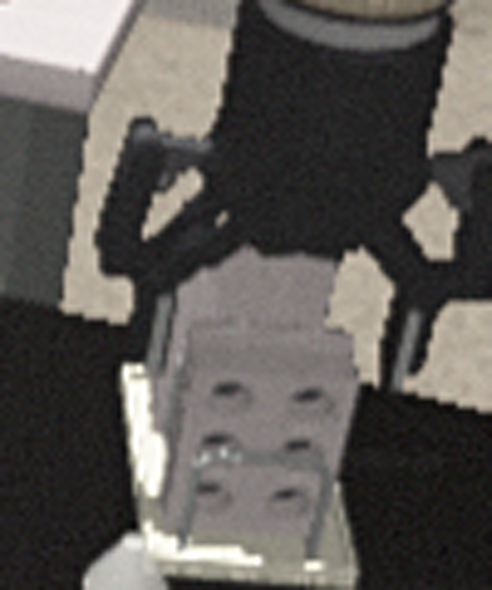

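View pics/w3.png

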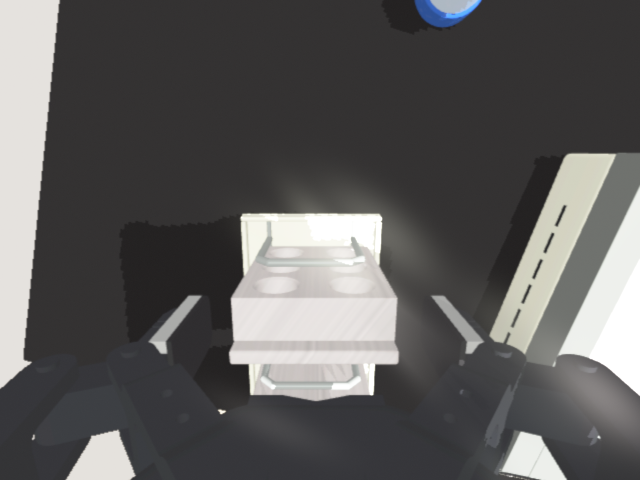

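```bash
python3 - <<'E'
from h import *
f=4.9167
p=np.array([.5139,.3015]);zt=np.array([.293,-.956])
for s in(1,-1):
  for z in(.086,.082,.078,.074):
    print(s,z,(np.array(proj('side',list(p+s*zt*.05)+[z]))-[400,180])*f)
for uv,z in(((231,360),.099),((397,360),.099),((233,342),.099),((395,342),.099),((235,296),.091),((390,292),.091)):print(wonz('w3',uv,z))
E
```

```text
1 0.086 [140.04735292 351.20609387]
1 0.082 [138.59956977 359.36118246]
1 0.078 [137.15853005 367.4782866 ]
1 0.074 [135.72418675 375.55767104]
-1 0.086 [396.91142545 369.12853593]
-1 0.082 [394.8516222  377.29099664]
-1 0.078 [392.80147108 385.41520851]
-1 0.074 [390.7609044  393.50143975]
[0.4937513 0.3275014 0.099    ]
[0.51224318 0.26724577 0.099     ]
[0.50142098 0.32857353 0.099     ]
[0.51920019 0.27064064 0.099     ]
[0.51579271 0.33313241 0.091     ]
[0.53486025 0.27664476 0.091     ]
```

Call:
move_arm --commands '[-0.2,0,0,0,0,0,0,0,0,0,0,0,0,0,0,0,0,0,0,0,0,0,0,0,0,0,0,0]' --jaw 55 --force 30

```text
time: 7.4
eef_pos: [0.5145, 0.3019, 0.0928]
tcp_rot: [0.421, 0.568, -0.42, 0.569]
contact_force: [-1.9, 1.0, 5.5]
opening: 0.735
```

```bash
python3 look.py 4 400 500 180 300
```

```text
7.4 [0.51446356 0.30190724 0.09282369] [-1.9452648   1.04823127  5.53435761] 0.7352174017283427
4.916666666666667
```

View pics/s4.png

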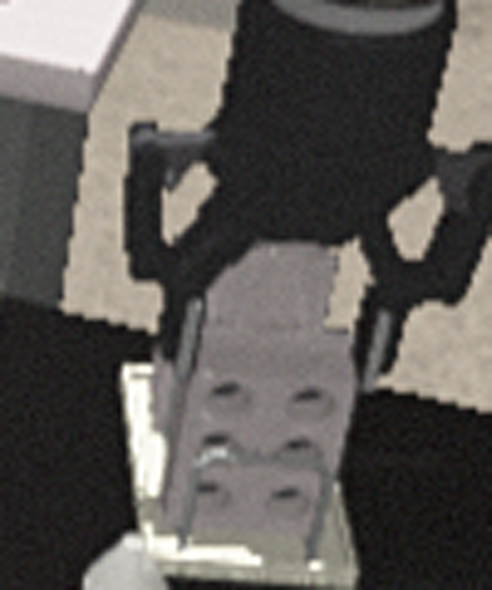

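View pics/w4.png

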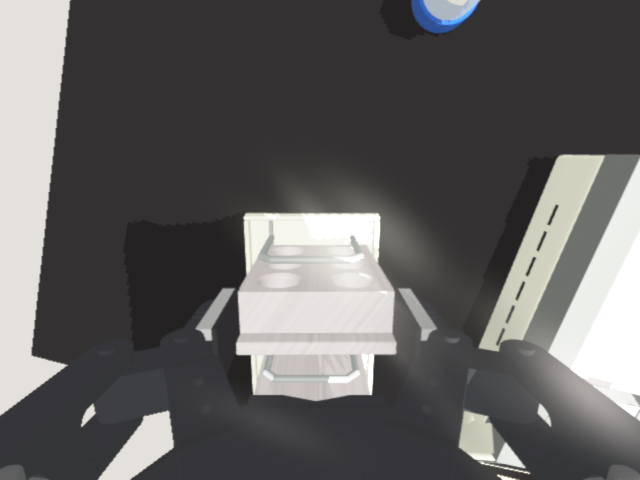

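Call:
move_arm --commands '[-0.3,0,0,0,-0.4,0,0,0,-0.5,0,0,0,-0.6,0,0,0,-0.7,0,0,0,-0.7,0,0,0,-0.7,0,0,0,-0.5,0,0,0,0,0,0,0,0,0,0,0]'

```text
time: 8.75
eef_pos: [0.5131, 0.3011, 0.2001]
tcp_rot: [0.42, 0.569, -0.421, 0.568]
contact_force: [-0.0, 0.6, -3.5]
opening: 0.736
```

```bash
python3 look.py 5 390 510 130 290
```

```text
8.75 [0.51308541 0.30113908 0.2000693 ] [-0.04125083  0.6425402  -3.47361279] 0.7358318630146367
3.6875
```

View pics/s5.png

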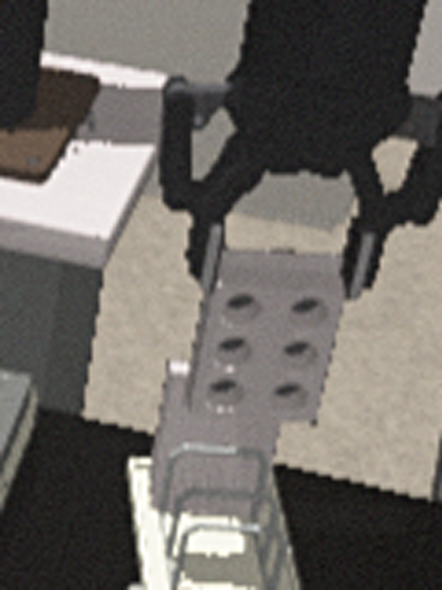

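View pics/w5.png

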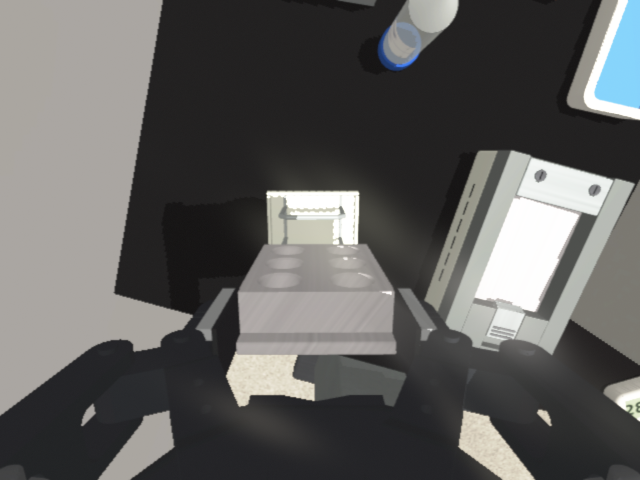

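Call:
move_arm --commands '[0,0,0,0.91,0,0,0,0.91,0,0,0,0.92,0,-0.03,0.5,0,0,-0.03,0.9,0,0,-0.03,0.9,0,0,-0.03,0.9,0,0,-0.03,0.9,0,0,-0.03,0.9,0,0,-0.03,0.9,0,0,-0.03,0.7,0,0,0,0.4,0,0,0,0,0,0,0,0,0]'

```text
time: 10.6
eef_pos: [0.5177, 0.1266, 0.2008]
tcp_rot: [0.485, 0.515, -0.485, 0.514]
contact_force: [0.8, -0.9, -2.7]
opening: 0.736
```

```bash
python3 look.py 6 310 440 130 310; python3 -c "
from h import *
s=ctrl.get_state();print(Rn.from_quat(s['tcp_rot']).as_matrix().round(3).tolist())"
```

```text
10.6 [0.51770243 0.12660852 0.20083426] [ 0.84844228 -0.91595435 -2.72996496] 0.7359409266753982
3.2777777777777777
[[-0.0, 0.998, 0.059], [0.0, 0.059, -0.998], [-1.0, -0.0, -0.0]]
```

View pics/s6.png

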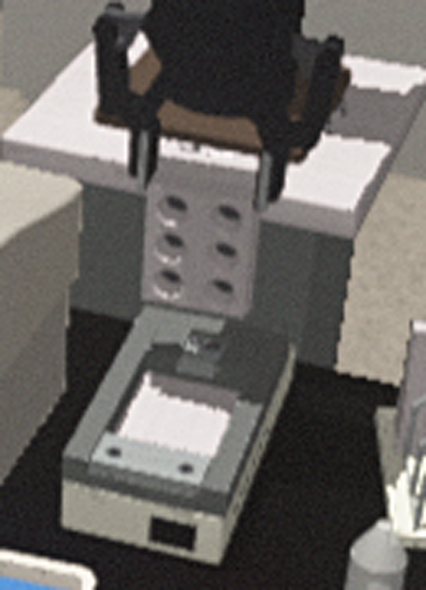

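View pics/w6.png

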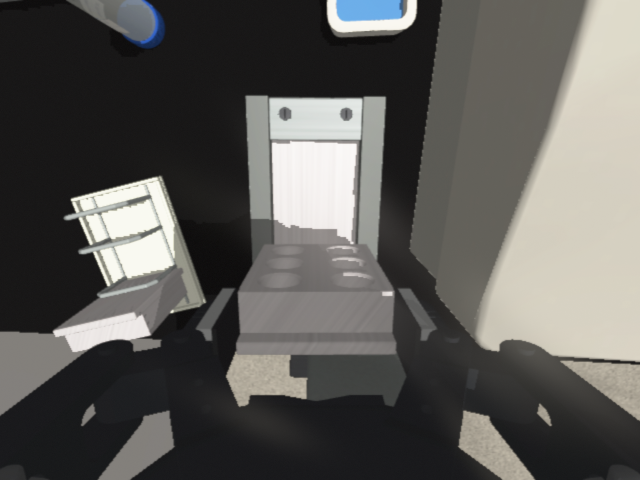

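```bash
python3 - <<'E'
from h import *
X=np.array([.9983,.0583]);Y=np.array([-.0583,.9983])
tc=np.load('pics/w6.npz')['p'][:2]
im=cv2.imread('pics/w6.png')
for n,uv,z in(('kL',(269.5,139),.062),('kR',(361,139),.062),('dBL',(247,97),.062),('dBR',(385.5,97),.062),('keepbackL',(269,98),.062),('floorL',(271,200),.045),('floorR',(357,200),.045),('blkbotL',(268,244),.118),('blkbotR',(370,244),.118),('blktopL',(239,290),.199),('blktopR',(392,290),.199),('flangeL',(236,352),.2065),('flangeR',(396,352),.2065)):
    p=wonz('w6',uv,z)[:2]-tc;print(n,(p@X*1e3).round(1),(p@Y*1e3).round(1))
cv2.imwrite('pics/w6z.png',cv2.resize(im[80:370,225:405],None,fx=2.06,fy=2.06,interpolation=cv2.INTER_CUBIC))
E
```

```text
kL 73.5 32.9
kR 73.5 -34.4
dBL 102.3 48.1
dBR 102.3 -51.0
keepbackL 101.6 32.3
floorL 26.1 35.5
floorR 26.2 -34.9
blkbotL 8.5 28.8
blkbotR 8.5 -35.4
blktopL 11.0 29.7
blktopR 11.1 -32.1
flangeL -12.5 30.7
flangeR -12.5 -33.5
```

View pics/w6z.png

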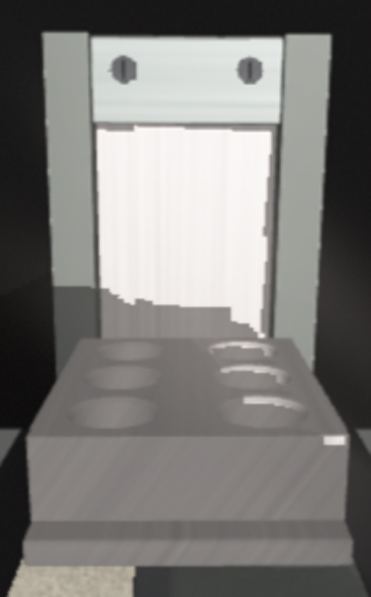

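Call:
move_arm --commands '[0.5,0.1,0,0,0.7,0,0,0,0.7,0,0,0,0.4,0,0,0,0.16,0,0,0,0,0,0,0]'

```text
time: 11.45
eef_pos: [0.5203, 0.1264, 0.1392]
tcp_rot: [0.485, 0.514, -0.485, 0.514]
contact_force: [-0.4, 0.4, -2.8]
opening: 0.733
```

Call:
move_arm --commands '[0,-0.18,0,0,0,-0.18,0,0,0,-0.18,0,0,0,-0.18,0,0,0,-0.18,0,0,0,-0.16,0,0,0.03,0,0,0]'

```text
time: 12.32
eef_pos: [0.4943, 0.1249, 0.1394]
tcp_rot: [0.486, 0.514, -0.485, 0.515]
contact_force: [4.5, -0.1, 1.9]
opening: 0.736
```

```bash
python3 look.py 7 310 440 130 310
```

```text
12.325 [0.49429445 0.12490352 0.13941664] [ 4.49432347 -0.14333652  1.90429987] 0.7362211313465366
3.2777777777777777
```

View pics/s7.png

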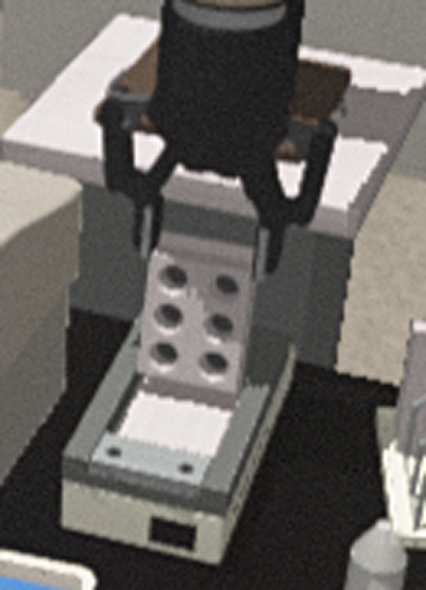

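View pics/w7.png

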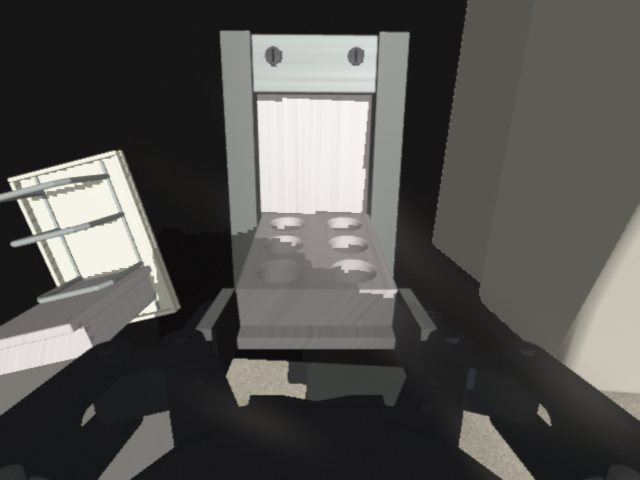

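Call:
move_arm --commands '[0.04,-0.18,0,0,0.05,-0.17,0,0,0.07,-0.16,0,0,0.08,-0.15,0,0,0.1,-0.13,0,0,0.11,-0.12,0,0,0.12,-0.11,0,0,0.13,-0.1,0,0]'

```text
time: 13.42
eef_pos: [0.466, 0.1234, 0.124]
tcp_rot: [0.485, 0.515, -0.486, 0.514]
contact_force: [-4.8, 0.5, 21.8]
opening: 0.739
```

```bash
python3 look.py 8 310 440 130 310
```

```text
13.425 [0.4659878  0.12343798 0.12395448] [-4.80470904  0.48028681 21.77780311] 0.7387581869657628
3.2777777777777777
```

View pics/s8.png

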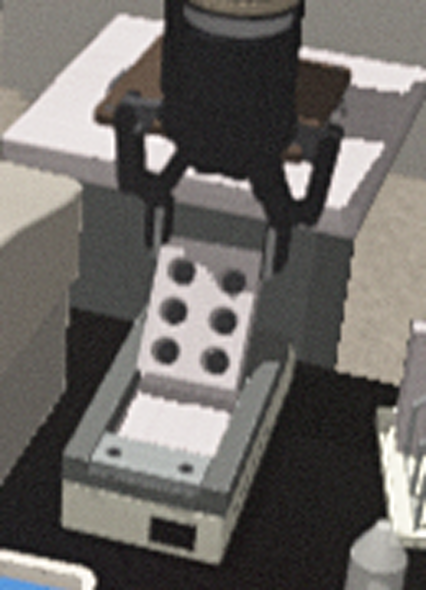

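View pics/w8.png

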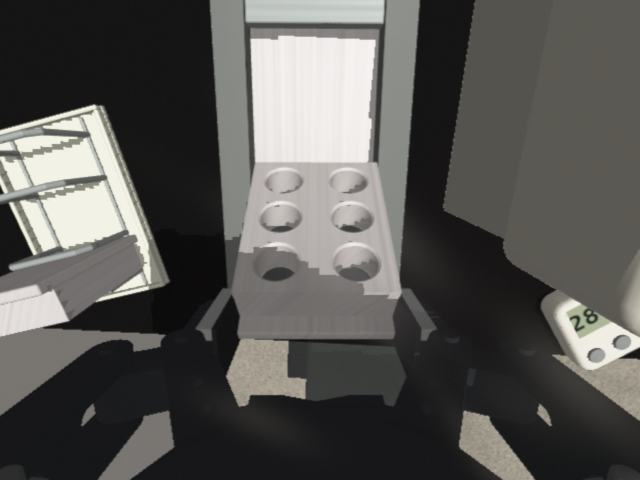

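Call:
move_arm --commands '[-0.12,0.12,0,0,0,0,0,0]' --force 20

```text
time: 13.78
eef_pos: [0.4667, 0.1235, 0.1242]
tcp_rot: [0.483, 0.516, -0.487, 0.513]
contact_force: [-2.2, -0.1, 9.7]
opening: 0.737
```

Call:
move_arm --commands '[0.11,0,0,0,0.11,0,0,0,0.11,0,0,0]'

```text
time: 14.15
eef_pos: [0.4674, 0.1237, 0.1224]
tcp_rot: [0.482, 0.517, -0.488, 0.512]
contact_force: [-17.8, -2.8, 44.1]
opening: 0.737
```

Call:
move_arm --commands '[-0.33,0,0,0,-0.2,0.1,0,0,0,0,0,0]'

```text
time: 14.52
eef_pos: [0.469, 0.1234, 0.1269]
tcp_rot: [0.484, 0.516, -0.487, 0.513]
contact_force: [-0.4, -0.2, -3.7]
opening: 0.737
```

```bash
python3 look.py 9 310 440 130 310; python3 -c "
from h import *
s=ctrl.get_state();print(s['wrist_torque'],Rn.from_quat(s['tcp_rot']).as_matrix().round(3).tolist())"
```

```text
14.525 [0.46901954 0.12342475 0.1269164 ] [-0.44412103 -0.16350852 -3.74637971] 0.7367010500097626
3.2777777777777777
[-0.01482004  0.11715695  0.00065495] [[-0.006, 0.998, 0.058], [-0.0, 0.058, -0.998], [-1.0, -0.006, -0.0]]
```

View pics/w9.png

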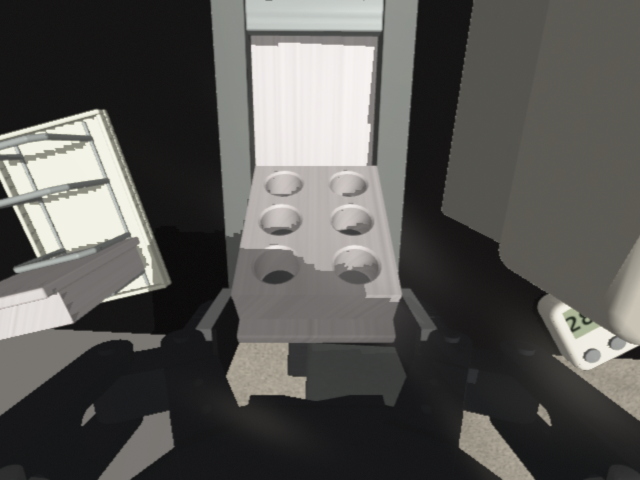

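View pics/s9.png

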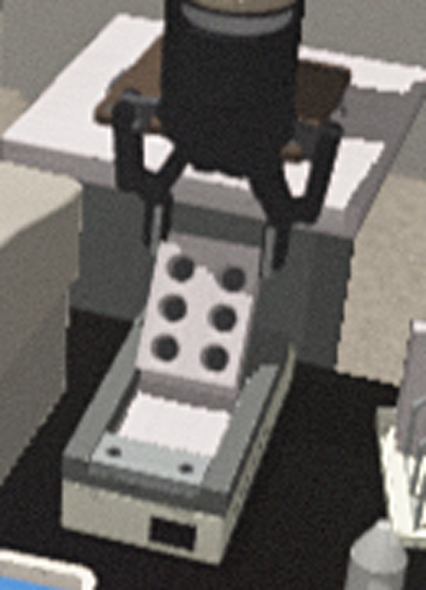

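Call:
move_arm --commands '[-0.1,0.3,0,0,0,0.5,0,0,0,0.5,0,0,0,0.5,0,0,0.05,0,0,0,0,0,0,0]'

```text
time: 15.38
eef_pos: [0.5158, 0.1262, 0.1298]
tcp_rot: [0.485, 0.515, -0.486, 0.514]
contact_force: [-0.2, 0.6, -3.5]
opening: 0.733
```

```bash
python3 look.py 10 310 440 130 310
```

```text
15.375 [0.51580669 0.12616697 0.12983376] [-0.19928659  0.55626372 -3.5294742 ] 0.7325617907317342
3.2777777777777777
```

View pics/w10.png

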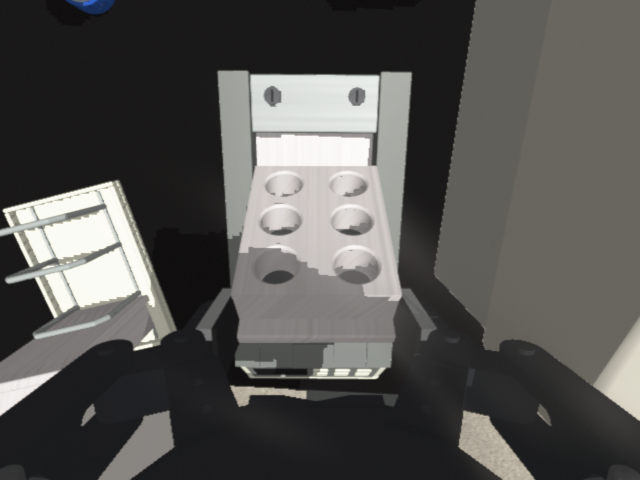

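View pics/s10.png

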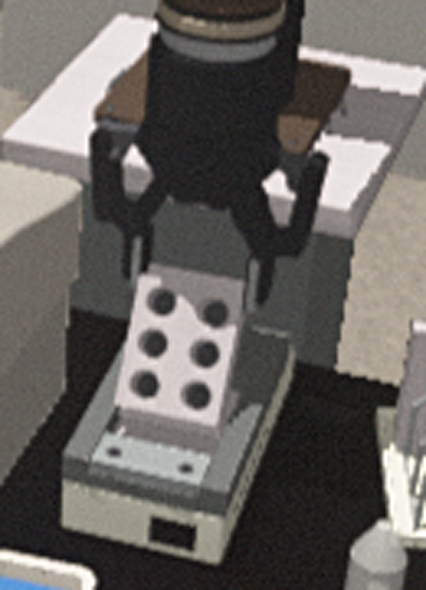

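Call:
move_arm --commands '[0.12,0,0,0,0.07,-0.13,0,0,0.08,-0.13,0,0,0.09,-0.13,0,0]'

```text
time: 15.98
eef_pos: [0.5079, 0.1257, 0.1225]
tcp_rot: [0.487, 0.513, -0.484, 0.516]
contact_force: [3.0, 0.4, 1.4]
opening: 0.737
```

Call:
move_arm --commands '[0.09,-0.13,0,0,0.1,-0.13,0,0,0.1,-0.11,0,0]'

```text
time: 16.35
eef_pos: [0.4981, 0.1253, 0.1162]
tcp_rot: [0.486, 0.514, -0.485, 0.515]
contact_force: [-2.2, 0.3, 10.0]
opening: 0.738
```

```bash
python3 look.py 11 310 440 130 310
```

```text
16.35 [0.49812849 0.12525515 0.11619724] [-2.15664882  0.28518648  9.98650575] 0.7375263787801032
3.2777777777777777
```

View pics/s11.png

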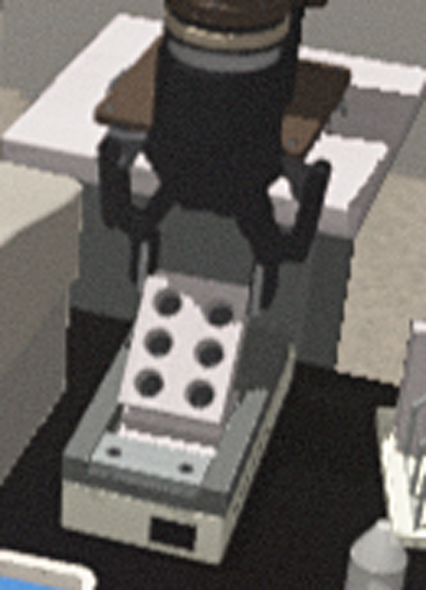

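View pics/w11.png

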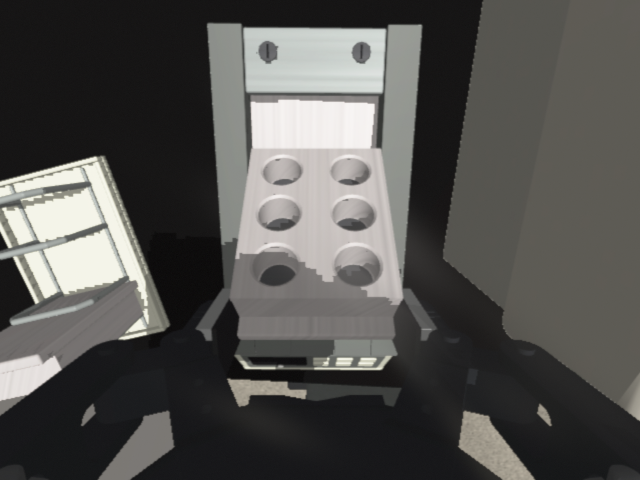

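Call:
move_arm --commands '[0.1,-0.12,0,0,0.11,-0.11,0,0,0.11,-0.1,0,0,0.11,-0.09,0,0]'

```text
time: 16.95
eef_pos: [0.4859, 0.1246, 0.105]
tcp_rot: [0.484, 0.515, -0.486, 0.514]
contact_force: [-7.6, 0.1, 12.8]
opening: 0.736
```

Call:
move_arm --commands '[0.08,-0.1,0,0,0.1,-0.08,0,0,0.11,-0.06,0,0,0.11,-0.05,0,0]'

```text
time: 17.45
eef_pos: [0.4772, 0.1241, 0.0941]
tcp_rot: [0.483, 0.516, -0.487, 0.513]
contact_force: [-9.9, -0.0, 10.7]
opening: 0.739
```

```bash
python3 look.py 12 310 440 130 310
```

```text
17.45 [0.4772064  0.12412457 0.09412163] [-9.8850195  -0.0476541  10.74742883] 0.738964319116984
3.2777777777777777
```

View pics/s12.png

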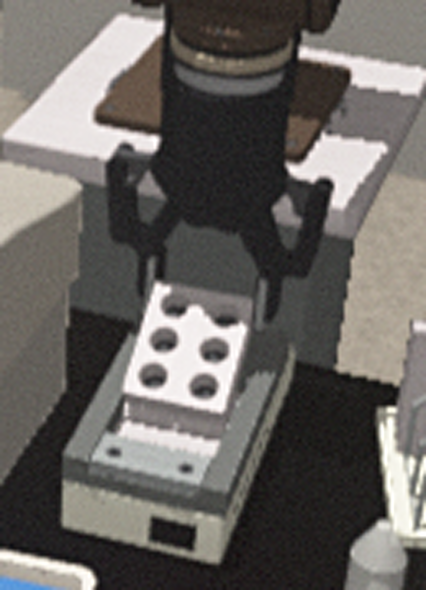

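View pics/w12.png

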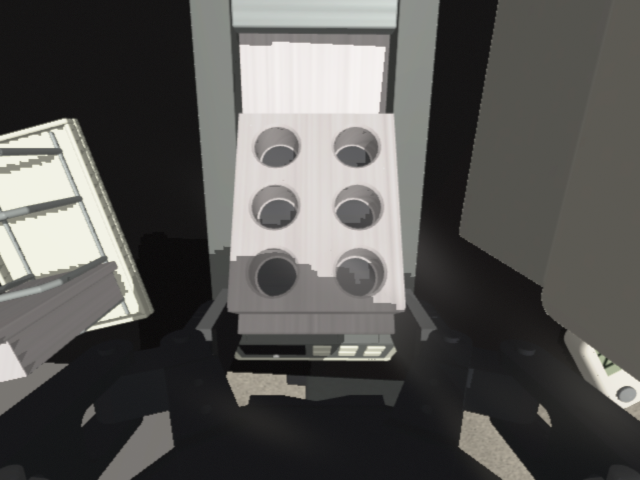

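Call:
move_arm --commands '[-0.08,0.1,0,0,0,0.17,0,0,0,0.17,0,0,0,0.17,0,0,0,0.17,0,0,0,0,0,0]'

```text
time: 18.3
eef_pos: [0.4968, 0.1252, 0.0949]
tcp_rot: [0.484, 0.516, -0.487, 0.513]
contact_force: [-5.2, -0.7, 4.6]
opening: 0.739
```

Call:
move_arm --commands '[0.1,-0.05,0,0,0.1,-0.05,0,0,0.1,-0.04,0,0,0.08,-0.03,0,0]'

```text
time: 18.8
eef_pos: [0.4921, 0.1249, 0.0861]
tcp_rot: [0.483, 0.516, -0.487, 0.513]
contact_force: [-10.9, -0.6, 11.5]
opening: 0.741
```

```bash
python3 look.py 13 310 440 130 310
```

```text
18.8 [0.49210989 0.12493732 0.0861112 ] [-10.87035507  -0.64160829  11.46902075] 0.740962336677022
3.2777777777777777
```

View pics/s13.png

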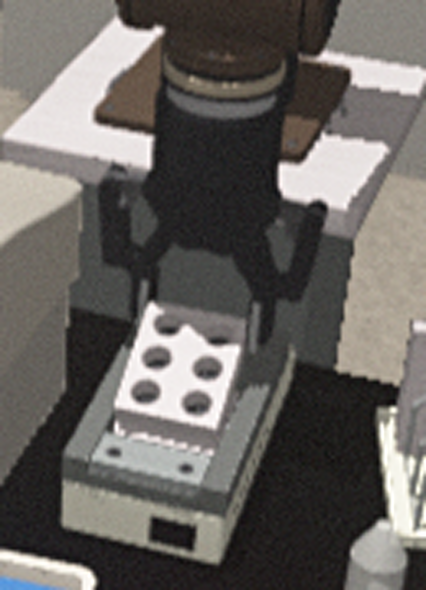

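View pics/w13.png

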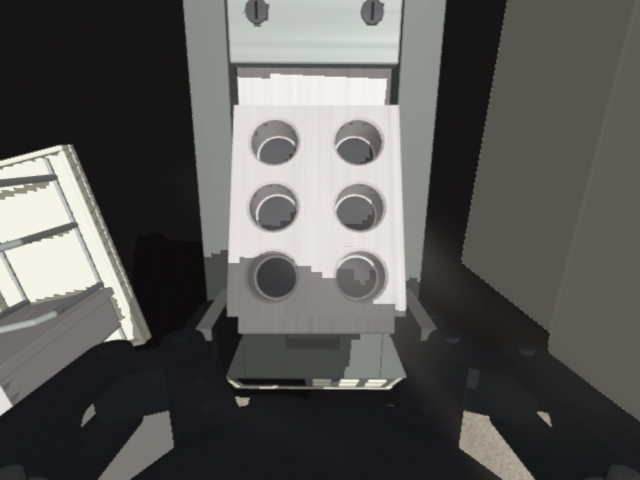

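```bash
python3 - <<'E'
from h import *
X=np.array([.9983,.0583]);Y=np.array([-.0583,.9983])
N=np.array([.548,.128])
for n,uv,z in(('keepL',(230,63),.062),('keepR',(398,63),.062),('rearL',(234,106),.070),('rearR',(398,106),.070),('frontL',(228,314),.091),('frontR',(405,308),.091)):
    p=wonz('w13',uv,z)[:2]-N;print(n,(p@X*1e3).round(1),(p@Y*1e3).round(1))
E
```

```text
keepL 43.0 33.2
keepR 43.1 -33.8
rearL 26.1 30.8
rearR 26.2 -33.1
frontL -52.2 33.2
frontR -49.6 -35.8
```

Call:
move_arm --commands '[-0.06,0.1,-0.03,0,0,0.12,0,0,0.02,0.12,0,0,0.02,0.12,0,0,0,0,0,0]'

```text
time: 19.52
eef_pos: [0.5054, 0.1264, 0.0863]
tcp_rot: [0.484, 0.515, -0.486, 0.514]
contact_force: [-4.9, 0.4, 5.9]
opening: 0.738
```

```bash
python3 look.py 14 310 440 130 310
```

```text
19.525 [0.5054169  0.12638691 0.08631945] [-4.86966679  0.36307518  5.85622567] 0.7375266155208717
3.2777777777777777
```

View pics/w14.png

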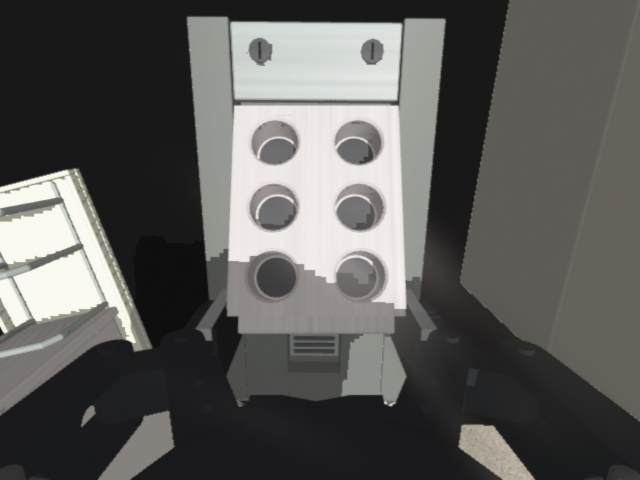

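View pics/s14.png

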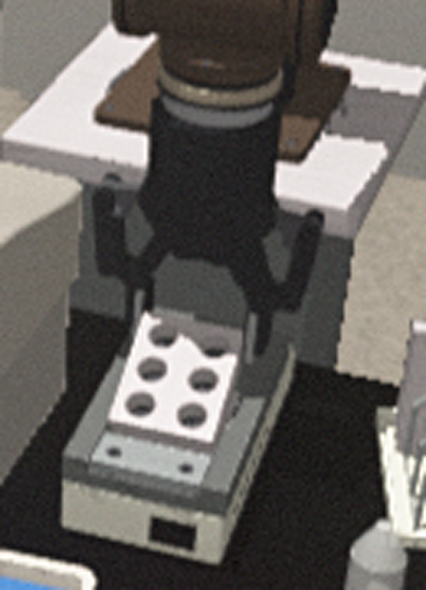

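Call:
move_arm --commands '[0.07,-0.01,0,0,0.07,-0.01,0,0,0.05,0,0,0,0,0,0,0]'

```text
time: 20.12
eef_pos: [0.5042, 0.1264, 0.0817]
tcp_rot: [0.484, 0.516, -0.486, 0.513]
contact_force: [-8.6, -0.9, 8.1]
opening: 0.739
```

```bash
python3 look.py 15 310 440 130 310
```

```text
20.125 [0.50422558 0.12638235 0.0817135 ] [-8.55052997 -0.91121437  8.14834413] 0.7385097351377575
3.2777777777777777
```

View pics/w15.png

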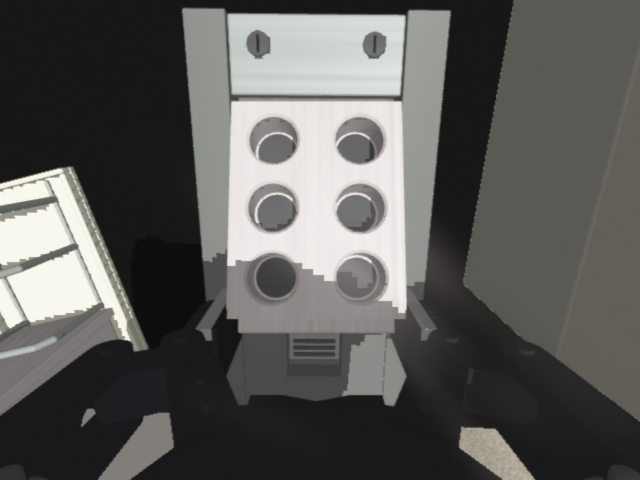

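View pics/s15.png

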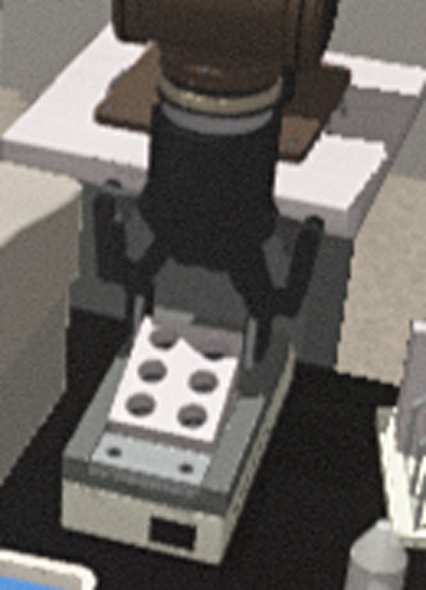

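Call:
move_arm --commands '[-0.04,0.08,0,0,0,0.1,0,0,0.01,0.1,0,0,0,0,0,0]'

```text
time: 20.72
eef_pos: [0.5104, 0.1267, 0.082]
tcp_rot: [0.483, 0.516, -0.487, 0.513]
contact_force: [-10.6, -1.3, 9.2]
opening: 0.737
```

Call:
move_arm --commands '[0.02,0.06,0,0,0.02,0.06,0,0]'

```text
time: 20.98
eef_pos: [0.5102, 0.1268, 0.0802]
tcp_rot: [0.481, 0.518, -0.489, 0.51]
contact_force: [-19.8, -2.0, 13.5]
opening: 0.739
```

```bash
python3 look.py 16 310 440 130 310
```

```text
20.975 [0.51023144 0.12683156 0.08019016] [-19.79813225  -2.04709059  13.54030502] 0.7394613777606605
3.2777777777777777
```

View pics/w16.png

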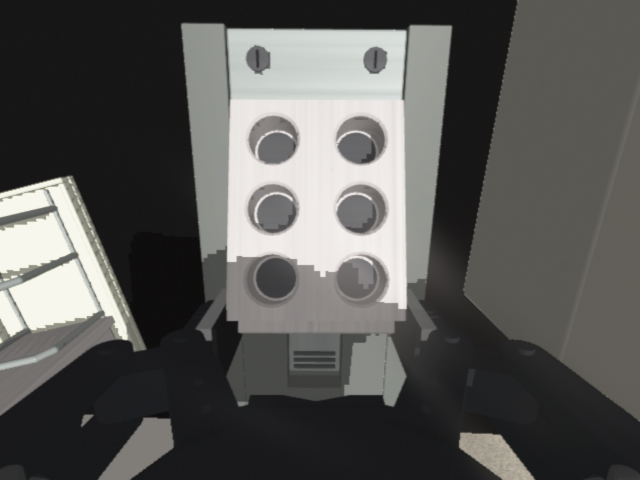

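View pics/s16.png

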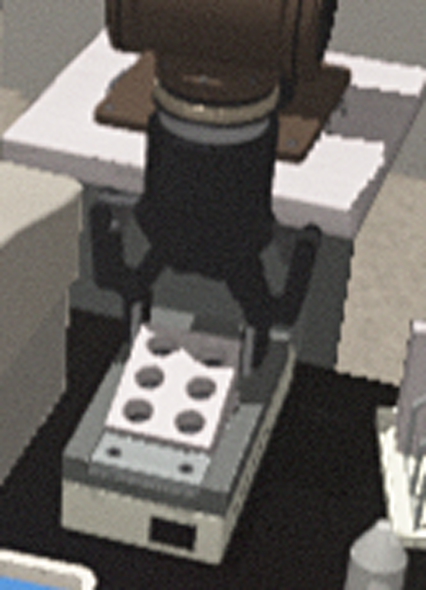

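```bash
cat > me.py <<'E'
import sys
from h import *
X=np.array([.9983,.0583]);Y=np.array([-.0583,.9983])
N=np.array([.548,.128])
n=sys.argv[1]
def P(lab,uv,z):
    p=wonz(n,uv,z)[:2]-N;print(lab,(p@X*1e3).round(1),(p@Y*1e3).round(1))
E
cat > a.py <<'E'
from me import *
P('deckBL',(183,25),.062);P('deckBR',(450,28),.062);P('kBL',(228,29),.062)
P('rearL',(229,98),.070);P('rearR',(404,98),.070)
P('frontflL',(240,331),.087);P('frontflR',(393,331),.087)
P('frbodyL',(227,318),.091);P('frbR',(406,318),.091)
im=cv2.imread('pics/w16.png');cv2.imwrite('pics/w16z.png',cv2.resize(im[10:350,170:460],None,fx=1.75,fy=1.75,interpolation=cv2.INTER_CUBIC))
E
python3 a.py w16
```

```text
deckBL 72.4 49.0
deckBR 71.5 -50.1
kBL 71.1 32.4
rearL 46.3 31.8
rearR 46.3 -32.8
frontflL -40.3 29.3
frontflR -40.2 -30.4
frbodyL -32.5 32.9
frbR -32.5 -34.0
```

View pics/w16z.png

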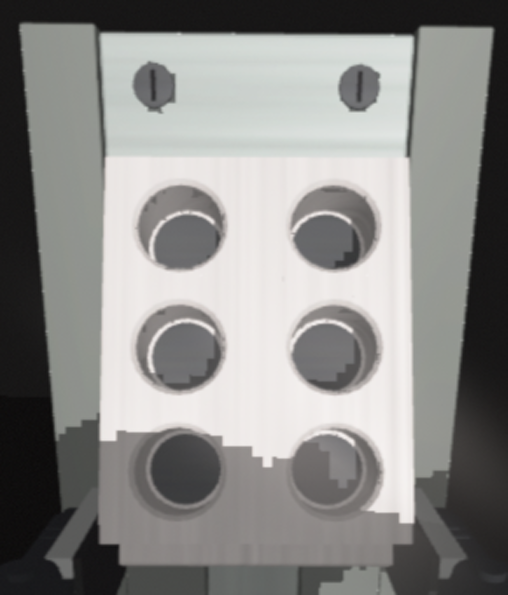

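Call:
move_arm --commands '[0.06,-0.02,0,0,0.06,0,0,0,0,0,0,0]'

```text
time: 21.45
eef_pos: [0.5096, 0.1269, 0.0766]
tcp_rot: [0.481, 0.518, -0.489, 0.511]
contact_force: [-15.4, -1.3, 9.1]
opening: 0.737
```

Call:
move_arm --commands '[0.04,0.04,0,0,0.02,0.04,0,0,0,0,0,0]'

```text
time: 21.82
eef_pos: [0.5095, 0.127, 0.0741]
tcp_rot: [0.48, 0.52, -0.491, 0.509]
contact_force: [-20.0, -1.3, 10.7]
opening: 0.736
```

```bash
python3 look.py 17 310 440 130 310;  cat > a.py <<'E'
from me import *
im=cv2.imread('pics/w17.png');cv2.imwrite('pics/w17z.png',cv2.resize(im[10:350,170:460],None,fx=1.75,fy=1.75,interpolation=cv2.INTER_CUBIC))
E
python3 a.py w17
```

```text
21.825 [0.5094564  0.12699943 0.07409785] [-19.95177786  -1.26793863  10.71677699] 0.7362280126356439
3.2777777777777777
```

View pics/w17z.png

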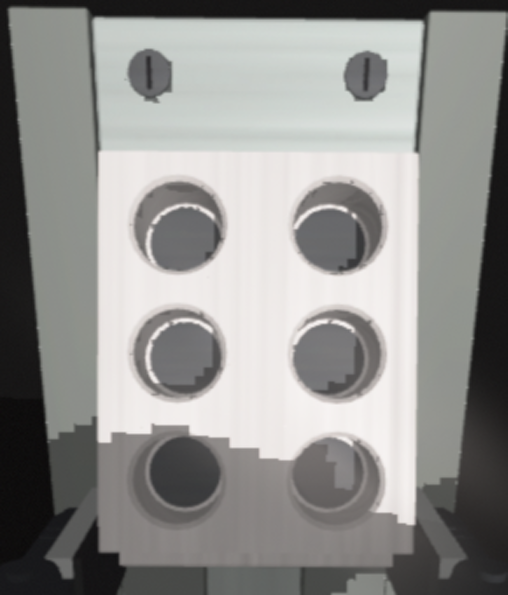

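View pics/s17.png

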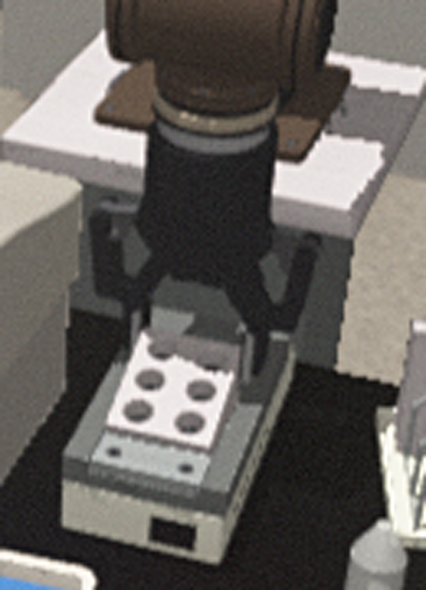

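Call:
move_arm --commands '[-0.03,-0.08,0,0,0,0,0,0]'

```text
time: 22.18
eef_pos: [0.5095, 0.127, 0.0748]
tcp_rot: [0.481, 0.518, -0.489, 0.511]
contact_force: [-12.0, 0.8, 3.3]
opening: 0.738
```

Call:
move_arm --commands '[0,0,0,0,0,0,0,0,0,0,0,0,0,0,0,0]' --jaw 85

```text
time: 22.68
eef_pos: [0.5156, 0.1268, 0.0778]
tcp_rot: [0.485, 0.514, -0.485, 0.514]
contact_force: [-0.8, -0.5, -0.1]
opening: 0.996
```

Call:
move_arm --commands '[-0.4,0,0,0,-0.9,0,0,0,-0.9,0,0,0,-0.5,0,0,0,0,0,0,0,0,0,0,0]' --jaw 0

```text
time: 23.42
eef_pos: [0.5146, 0.1268, 0.1443]
tcp_rot: [0.485, 0.515, -0.486, 0.514]
contact_force: [-0.7, 0.1, -0.3]
opening: -0.0
```

```bash
python3 look.py 18 310 440 130 310
```

```text
23.425 [0.51462225 0.12683084 0.14430563] [-0.6543325   0.05811304 -0.27200738] -0.00037513624702692917
3.2777777777777777
```

View pics/w18.png

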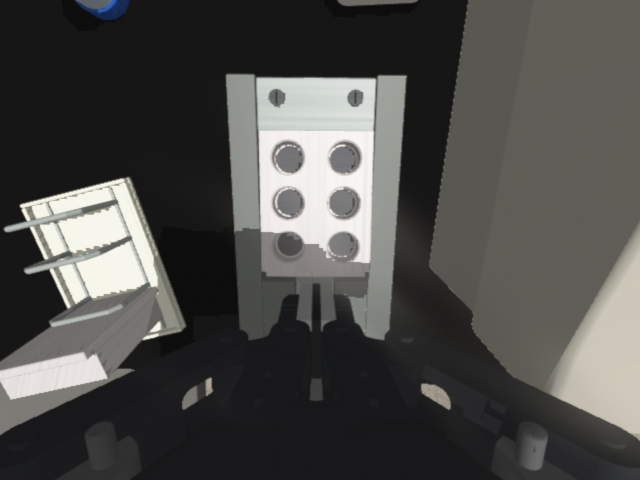

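View pics/s18.png

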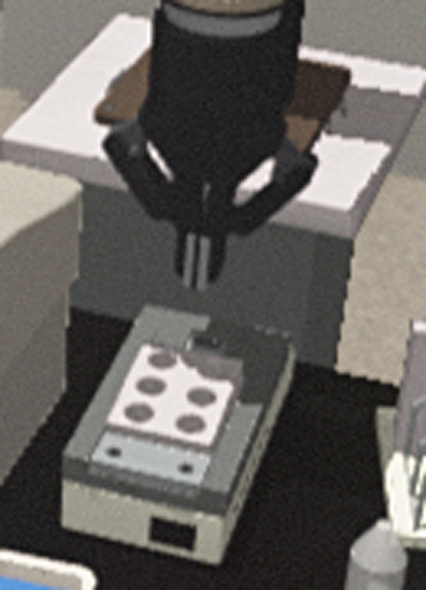

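Call:
move_arm --commands '[0.6,0.15,0,0,0.7,0,0,0,0.3,0,0,0,0.1,0,0,0,0.1,0,0,0]'

```text
time: 24.15
eef_pos: [0.5192, 0.1271, 0.1001]
tcp_rot: [0.485, 0.514, -0.485, 0.514]
contact_force: [0.1, -0.0, 0.4]
opening: -0.0
```

Call:
move_arm --commands '[0.1,0,0,0,0.1,0,0,0]'

```text
time: 24.4
eef_pos: [0.5192, 0.1271, 0.0954]
tcp_rot: [0.485, 0.514, -0.485, 0.515]
contact_force: [-0.4, -0.2, -0.4]
opening: -0.002
```

Call:
move_arm --commands '[0.08,0,0,0,0.08,0,0,0]'

```text
time: 24.65
eef_pos: [0.519, 0.1271, 0.0914]
tcp_rot: [0.485, 0.514, -0.485, 0.514]
contact_force: [-2.1, -0.5, 4.0]
opening: 0.001
```

Contact at 4 N; continue in small steps.

Call:
move_arm --commands '[0.05,0,0,0,0.05,0,0,0]'

```text
time: 24.9
eef_pos: [0.5188, 0.1271, 0.0885]
tcp_rot: [0.485, 0.514, -0.485, 0.514]
contact_force: [-1.6, 0.0, 1.8]
opening: 0.0
```

Call:
move_arm --commands '[0.05,0,0,0,0.05,0,0,0]'

```text
time: 25.15
eef_pos: [0.5189, 0.1271, 0.0859]
tcp_rot: [0.485, 0.514, -0.485, 0.514]
contact_force: [0.4, -0.2, 0.5]
opening: 0.001
```

Call:
move_arm --commands '[0.04,0,0,0,0.04,0,0,0]'

```text
time: 25.4
eef_pos: [0.5191, 0.127, 0.0839]
tcp_rot: [0.485, 0.514, -0.485, 0.514]
contact_force: [0.2, 0.3, 0.2]
opening: -0.002
```

Call:
move_arm --commands '[0.04,0,0,0,0.04,0,0,0,0,0,0,0]'

```text
time: 25.78
eef_pos: [0.519, 0.1271, 0.083]
tcp_rot: [0.485, 0.514, -0.485, 0.514]
contact_force: [-2.7, -0.7, 5.6]
opening: 0.001
```

```bash
python3 look.py 19 310 440 130 310
```

```text
25.775 [0.51901792 0.12708686 0.08304646] [-2.70201078 -0.67084996  5.58432102] 0.0014890963186239552
3.2777777777777777
```

View pics/w19.png

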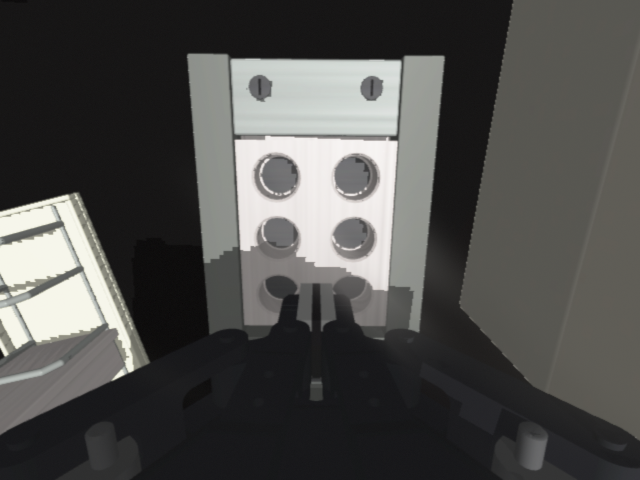

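View pics/s19.png

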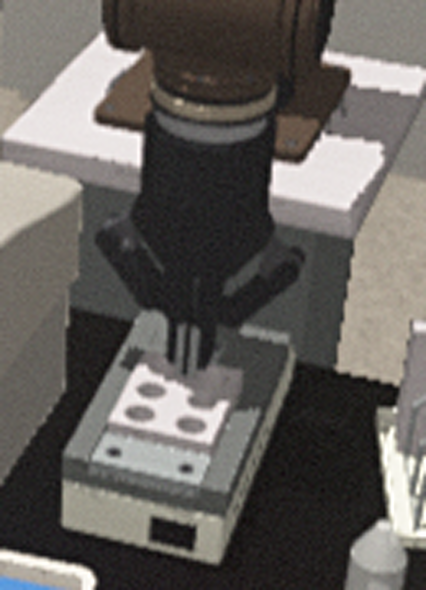

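Call:
move_arm --commands '[0.05,0,0,0,0.05,0,0,0,0,0,0,0]'

```text
time: 26.25
eef_pos: [0.5191, 0.1271, 0.083]
tcp_rot: [0.484, 0.515, -0.486, 0.514]
contact_force: [-9.7, -1.3, 18.2]
opening: 0.001
```

Stiff: it is on the floor. Retreat and inspect.

Call:
move_arm --commands '[-0.4,0,0,0,-0.9,0,0,0,-1,0,0,0,-1,-0.5,0,0,-0.6,-0.8,0,0,0,-0.8,0,0,0,0,0,0,0,0,0,0]'

```text
time: 27.25
eef_pos: [0.467, 0.124, 0.177]
tcp_rot: [0.485, 0.514, -0.485, 0.514]
contact_force: [0.6, -0.6, 0.1]
opening: -0.001
```

```bash
python3 look.py 20 310 440 180 310; python3 - <<'E'
import cv2
a=cv2.imread('pics/w20.png');cv2.imwrite('pics/w20z.png',cv2.resize(a[40:240,230:400],None,fx=2.9,fy=2.9,interpolation=cv2.INTER_CUBIC))
E
```

```text
27.25 [0.46702063 0.12399013 0.17701865] [ 0.64848573 -0.64208225  0.09879606] -0.001320112923604993
4.538461538461538
```

View pics/w20.png

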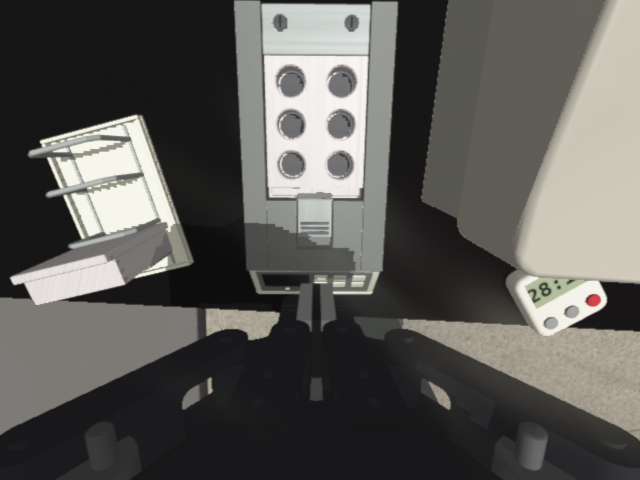

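View pics/s20.png

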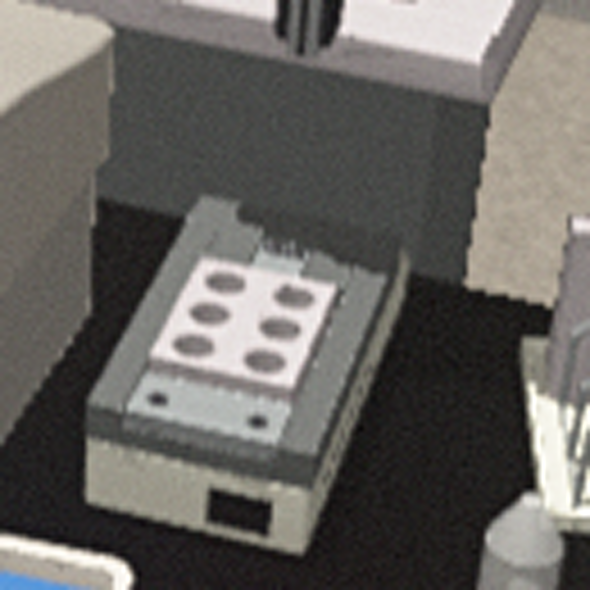

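View pics/w20z.png

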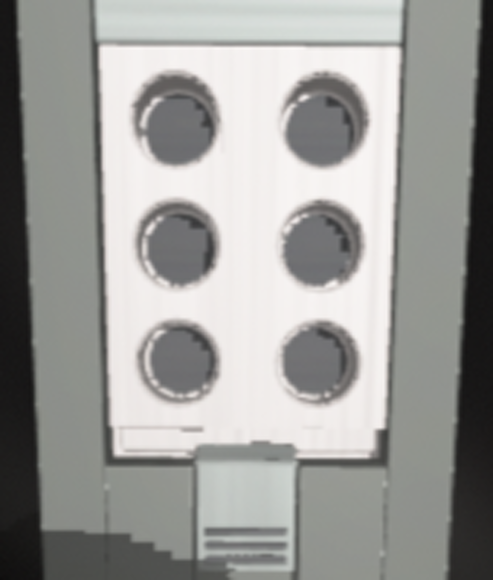

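```bash
cat > a.py <<'E'
from me import *
m=lambda u,v:(230+u/2.9-.33,40+v/2.9-.33)
for l,p,z in(('keepL',(97,40),.062),('keepR',(403,42),.062),('rL',(100,46),.069),('rR',(402,46),.069),('bodyfL',(110,428),.069),('bodyfR',(386,428),.069),('flfL',(113,457),.051),('flfR',(378,457),.051),('nose',(195,446),.053),('noseR',(296,446),.053),('nosetop',(195,458),.062),('wallL',(107,464),.062),('wallR',(387,464),.062)):P(l,m(*p),z)
c=[wonz(n,m(*p),.069)[:2] for p in ((176,120),(324,116),(178,244),(321,244),(179,362),(319,360))]
q=np.mean(c,0)-N;print('wells centre',q@X*1e3,q@Y*1e3)
E
python3 a.py w20
```

```text
keepL 43.7 32.8
keepR 43.3 -34.0
rL 40.9 31.3
rR 40.9 -32.8
bodyfL -39.6 32.0
bodyfR -39.6 -32.2
flfL -48.7 34.0
flfR -48.7 -32.9
nose -45.7 13.1
noseR -45.7 -12.1
nosetop -47.5 12.7
wallL -49.0 34.0
wallR -49.0 -33.7
wells centre 1.1351529921164727 -0.4689215481062346
```

```bash
python3 - <<'E'
import cv2
a=cv2.imread('pics/w1.png')[165:225,290:345]; b=cv2.imread('pics/w20.png')[180:255,280:350]
cv2.imwrite('pics/c1.png',cv2.resize(a,None,fx=9,fy=9,interpolation=cv2.INTER_CUBIC))
cv2.imwrite('pics/c20.png',cv2.resize(b,None,fx=7,fy=7,interpolation=cv2.INTER_CUBIC))
E
```

```text
(no output)
```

View pics/c1.png

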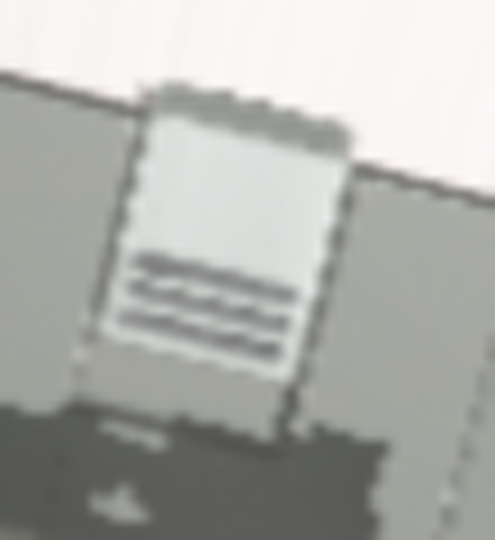

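View pics/c20.png

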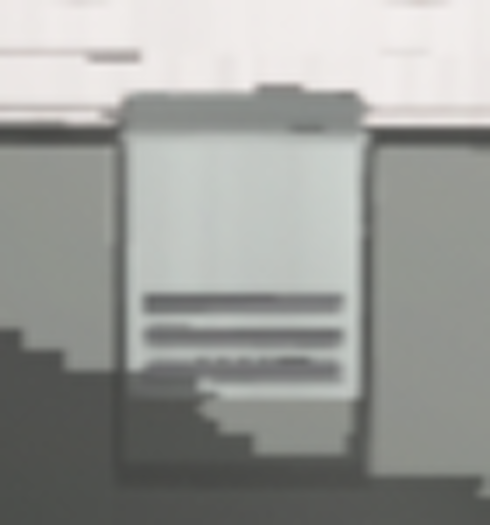

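```bash
python3 -c "
from plant import ctrl
print(ctrl.sign_off())"
```

```text
the job is handed in; nothing more can be done
None
```

The six-well block is in the mixer pocket, wells up, with its rear flange under the keeper bar. Its front was pressed down until the catch snapped. The job was handed in at about 27 s; `sign_off` gives no verdict.

**How it was done:** I took the block across its 64 mm near the top and lifted it out of the stand. I set its lower end on the pocket floor and tipped it over in the grip. I then slid it back under the keeper bar until it stopped, released it, and pressed the front down with closed fingers.

**Last checks:**
- **Position:** measured from the wrist camera, the block's centre is about 0.7 to 1.1 mm from its seat lengthwise and 0.4 mm sideways. This is within limits, though the calibration is only good to about 2 mm.
- **Height:** the pressing fingertips stopped at z of about 0.069 m, the seated height of the block's top. The force then rose steeply without further travel, so the block is on the floor.
- **Catch:** two readings disagreed slightly. The nose measured up to about 1.2 mm back from fully forward, right at the limit. The ridge spacing to the wall matched the picture taken before the job (about 17.2 mm against 17.7 mm), and I took that as the better evidence that the catch is fully forward.
- **Forces:** the first attempt to tip the block, against the front wall, jammed and the sensor read 44 N before I backed off and changed the method. Every other reading was about 22 N or less, and about 18 N in the final press. These are readings at the end of each move, so brief peaks in between would not show.
- **Other items:** I did not measure the other objects again. The spare block stands in its slot in the last pictures, the tube is upright and the timer looks unmoved. The pipette is not in those pictures, but the arm stayed clear of it.

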